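# Stand the toppled finial in its holding stand and latch it

### The job

The finial lying toppled across the gilder's cushion belongs in the wooden holding stand. Set it upright in the stand's round recess without dropping it and let go, then swing the stand's hinged steel hasp over the finial's foot until it lies fully down in its catch. Leave the other things on the bench where they are.

Things in the scene. Friction and masses are not known exactly. Their poses are not given: they have to be found in the camera images.
- finial: Turned ornament, 139 mm tall, 0.4 kg: its axis lies level, head on the cushion, a flat of the foot on the bench. Octagonal copper foot 86 mm across flats, 93 across corners, 16 thick; cone from 48 to 26 mm diameter neck; brass head, a cylinder 52 mm in diameter from 78 to 112 mm above the underside, domed to 139. Origin: centre of the foot's underside; z runs along the axis to the head.
- finial_grip (a point): Point on the finial's axis at mid-height of the cylindrical band of its head, 95 mm from the foot's underside; same axes as the finial. The band is 52 mm in diameter and 34 mm long.
- cushion: The gilder's cushion under the finial's head: a grey padded board 170 (x) by 140 (y) mm, 17 mm thick, fixed to the bench. Origin: centre of its underside.
- stand: Holding stand: wooden plate 160 (x) by 250 (y) by 20 mm, fixed; round recess 100 mm in diameter, 8 deep, centred at x = +20 mm. On the line x = -20 mm stand two hinge cheeks at y = -85 mm (to 49 mm above the bench) and the U-shaped catch at y = +70 mm (16 mm long in y, inner width 18 mm, to 48 mm above the bench). Origin: centre of the plate's underside; z up.
- seat (a point): Centre of the recess floor, 12 mm above the bench; the centre of the finial's foot belongs here. Same axes as the stand.
- catch (a point): Bottom of the catch's slot, centre, 29 mm above the bench.
- hasp (a joint): Flat steel bar 200 mm long, 12 wide, 8 thick, on a level hinge along the stand's x. 0 = closed, level in its catch, pointing to the stand's +y; pi/2 = upright; starts at 1.65 to 2.0, leaning away from the recess. Stiff hinge (0.25 N m): it stays where left. Closed, its centreline is 40 mm to -x of the finial's axis, its underside 2 mm over the seated foot; an unseated foot blocks it.
- hasp_hinge (a point): The hinge axis of the hasp, 34 mm above the bench, in the middle of the bar's width.
- hasp_tip (a point): Middle of the hasp's end paddle (24 mm wide, 34 mm long), on the face that is upper when closed and outer when open; 183 mm from the hinge, 17 mm short of the bar's end. Closed, it lies 20 mm beyond the catch, over the plate's end, 38 mm above the bench.
- finished_finial: Bystander: a second finial of the same make, already standing upright on the bench beyond the work. Leave it. Origin: centre of the foot's underside.
- size_jar: Bystander: closed jar, 60 mm in diameter, 75 mm tall. Origin: centre of its underside.
- water_cup: Bystander: white cup, 70 mm in diameter, 70 mm tall. Origin: centre of its underside.
There are look-alikes about, which are no part of the job. Leave any black look-alike of the finial alone.

How it is judged:
By the outcome, as a careful person would: the job done as asked, in the order asked, and still so for the second after the job is handed in, with the robot touching nothing.
It also fails if it takes over 64 s, if anything falls off the work surface, if the arm or the gripper's body presses on something with over 40 N, if the wrist force passes 120 N, or if a joint passes its speed limit or range.

### The arm

A 6-joint arm with a two-finger parallel gripper is mounted at the origin on the work surface. World frame = base frame: x ahead of the robot, y to its left, z up, the work surface at z = 0. Lengths are in mm, angles in rad, forces in N, time in s.
With the tool pointing down it reaches from about 350 to 875 mm from the base axis. Payload 4.2 kg.
Tool frame: the origin (TCP) lies on the mounting face of the last link; the fingertips stand 173 mm ahead of it and the grasp point (between the pads) lies 155 mm ahead of it; z points along the fingers, y is the line along which they close (so a half turn about z gives the same grasp; the last joint's range is limited). The gripper opens to 85 mm and grips with 20 to 120 N. Pads are 22 mm wide; open, the fingers measure 114 mm over their backs; the gripper's body (76 mm by 85 mm) begins 54 mm behind the grasp point. The pads swing forward as they close: fully open they stand 13 mm farther back than shut.
Start: joints at [1.423, 0.385, 0.008, 0, -1.194, -0.259], TCP at [247.262, 573.987, 404.712] pointing down, gripper open.
Joint ranges: [-3.14, 3.14], [-1.21, 2.06], [-1.07, 1.41], [-3.16, 2.05], [-2.99, -0.16], [-3.1, 3.1]. Speed limits (rad/s): [2.79, 2.79, 3.14, 3.14, 3.14, 3.14].

### API

Orientations are given as a unit quaternion [x, y, z, w].
In Python, from bench import arm gives the robot as it stands. The module is installed in compiled form; this text tells all that it offers.
- The arm moves only by the tool move_arm, never from a script. Its arguments are lists of equal length, an entry for each row: "fingers": the finger opening in mm, from 0 to 85.4; "travel": the shift along the tool's x, y, z in mm, a list of three; "dr": the turn, a rotation vector about the tool's x, y, z in rad, a list of three. A call has 1 to 10 rows; each row is the pose to reach, as a shift and turn from the pose commanded when the call began, along the tool's axes at that moment; what a row does not reach only later rows make up. A row lasts 1/10 s, in which the tool goes at most 50 mm and 8.59 degrees, less where a joint would pass 70% of its speed; a pose out of reach is approached as far as the arm can. A call with a gripper value outside its range is refused whole. The fingers move at their own pace and stop on an object; the grip force is fixed at half the most. Time passes only in rows, so rows that repeat a pose let the fingers close. It gives the time, the measured TCP pose, the force, the opening and the grip force at its end, in the units of the state.
- arm.read_state(): the state, without advancing time (a new reading comes with each control period).
- arm.get_image(name): name is "scene" or "side" or "wrist"; returns the picture (420x560x3 uint8, red, green, blue); there is no depth.
- arm.camera_model(name): a dict with "intrinsics" (3x3 intrinsics, pixels), "k1" (the pictures are not rectified: a ray, as slopes to the right and down, at radius r is drawn at 1 + k1 r^2 times it, then the intrinsics apply), "pose" (4x4, takes a point from camera to world coordinates). Camera axes: x right, y up, looking along -z (the intrinsics and any distortion apply to the point x, -y, -z); pixel columns grow to the right and rows downward; lengths in mm; the calibration is good to about 2 mm. A picture is of the moment at which its call begins: read the wrist's pose just before it. camera_model takes no time and is no camera call; for the wrist camera it gives the pose at the moment of the call.
- arm.job_done(): hands the job in; it is judged then, once.
The state is a dict: "clock": time; "joints": joint angles; "joint_vel": joint speeds; "joint_efforts": joint torques, N m; "position": TCP position; "ee_rot": TCP orientation; "contact_force": force on the tool from outside, world axes, zero at the start; "wrist_torque": the same for the moment, N m; "gripper_width": finger opening in mm; "grasp_force": force on a finger pad.
Only numpy, scipy, OpenCV 4.12 (cv2) and the standard library are available. Lean on these libraries where they do the work, as an engineer would, in place of code of your own. Each camera call takes 0.05 s, during which the arm holds its last target. There are 200 camera calls.

## Working session

There is one attempt and no reset: what is moved stays moved. The work goes in short steps, Python scripts to look and compute and a tool call to move; the robot and the scene stay as the last step left them, time stands still between calls to the robot, and variables do not carry over. Pictures are saved under pics/ and viewed, at most 10 in all, crops included, and the job is handed in when it is done.

Besides the shell and the picture viewer there is one more tool, called by a JSON object that holds its "op" and its "data". move_arm: Moves the arm, as the interface text tells. Its arguments: {"type":"object","properties":{"fingers":{"type":"array","items":{"type":"number"}},"travel":{"type":"array","items":{"type":"array","items":{"type":"number"}}},"dr":{"type":"array","items":{"type":"array","items":{"type":"number"}}}},"required":["fingers","travel","dr"]}

```bash
mkdir -p pics; cat > h.py <<'E'
import numpy as np, cv2
from bench import arm
def cap(n,f):
    m=arm.camera_model(n); im=arm.get_image(n)
    cv2.imwrite(f'pics/{f}.png',im[:,:,::-1]); np.savez(f'pics/{f}.npz',im=im,K=m['intrinsics'],k1=m['k1'],P=m['pose'])
    return im
def load(f): return np.load(f'pics/{f}.npz')
def ray(c,uv):
    K=c['K'];k=float(c['k1']);uv=np.atleast_2d(np.array(uv,float))
    d=cv2.undistortPoints(uv.reshape(-1,1,2),K,np.array([k,0,0,0,0.]),).reshape(-1,2)
    P=c['P'];v=np.c_[d[:,0],-d[:,1],-np.ones(len(d))]@P[:3,:3].T
    return P[:3,3],v
def onz(c,uv,z):
    o,v=ray(c,uv);return o+v*((z-o[2])/v[:,2])[:,None]
def tri(c1,u1,c2,u2):
    o1,v1=ray(c1,u1);o2,v2=ray(c2,u2);v1=v1[0];v2=v2[0]
    s=np.linalg.lstsq(np.c_[v1,-v2],o2-o1,rcond=None)[0]
    a=o1+s[0]*v1;b=o2+s[1]*v2
    return (a+b)/2,np.linalg.norm(a-b)
def proj(c,X):
    P=c['P'];q=(np.atleast_2d(X)-P[:3,3])@P[:3,:3]
    s=np.c_[q[:,0],-q[:,1]]/(-q[:,2:]);r2=(s**2).sum(1,keepdims=True);s=s*(1+float(c['k1'])*r2)
    return s@c['K'][:2,:2].T+c['K'][:2,2]
E
python3 - <<'E'
from h import *
np.set_printoptions(precision=3,suppress=True)
a=[cap(n,n+'0') for n in('scene','side','wrist')]
s=arm.read_state();print(s)
for n in('scene','side','wrist'):print(n,load(n+'0')['P'],load(n+'0')['K'],load(n+'0')['k1'])
E
```

```text
{'clock': 0.15, 'joints': array([ 1.423,  0.385,  0.007, -0.   , -1.194, -0.259]), 'joint_vel': array([-0.001, -0.002,  0.004,  0.002,  0.001, -0.   ]), 'joint_efforts': array([ -0.   , -39.268,  18.858,   4.189,  -0.003,  -0.   ]), 'position': array([247.205, 573.871, 403.899]), 'ee_rot': array([ 0.979, -0.202, -0.   ,  0.001]), 'contact_force': array([0.098, 0.05 , 0.006]), 'wrist_torque': array([-0.011, -0.002,  0.022]), 'grasp_force': 0.0, 'gripper_width': 85.18064961769134}
scene [[   0.516   -0.466    0.719 1381.223]
 [   0.857    0.29    -0.427 -365.816]
 [  -0.009    0.836    0.549  684.049]
 [   0.       0.       0.       1.   ]] [[433.799   0.    279.286]
 [  0.    433.799 211.27 ]
 [  0.      0.      1.   ]] 0.028879813717333985
side [[   0.832    0.403   -0.381   54.914]
 [  -0.555    0.609   -0.567 -632.008]
 [   0.004    0.683    0.73  1041.51 ]
 [   0.       0.       0.       1.   ]] [[483.345   0.    275.498]
 [  0.    483.345 219.616]
 [  0.      0.      1.   ]] -0.04302867685019214
wrist [[ -0.395   0.872   0.288 322.03 ]
 [ -0.919  -0.376  -0.122 542.298]
 [  0.001  -0.313   0.95  374.085]
 [  0.      0.      0.      1.   ]] [[320.74    0.    278.784]
 [  0.    320.74  208.531]
 [  0.      0.      1.   ]] -0.00321424221024361
```

View pics/scene0.png

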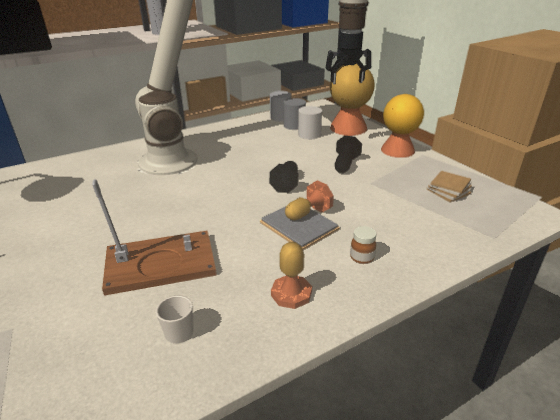

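View pics/side0.png

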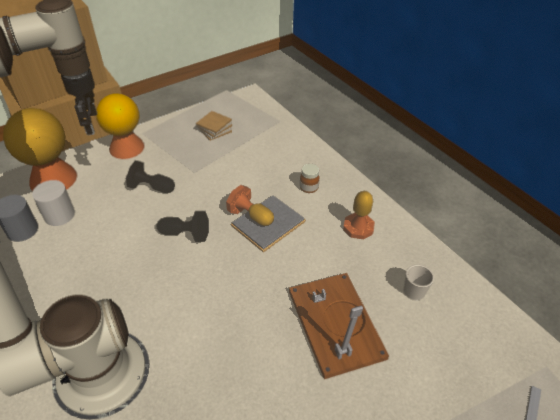

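View pics/wrist0.png

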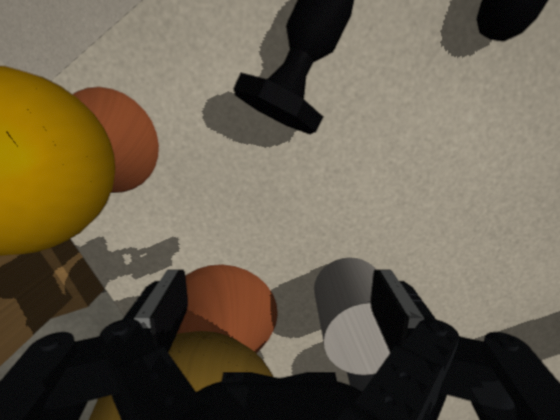

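The scene view shows the toppled finial at about (310,205), the stand at (160,262) with its hasp upright at (110,220), and the finished finial at (291,275). In the side view the finial is at (250,207) and the stand at (337,322). I'll zoom in for exact pixels.

```bash
python3 - <<'E'
from h import *
def crop(f,x,y,w,h,W=400,H=300):
    return cv2.resize(cv2.imread(f'pics/{f}.png')[y:y+h,x:x+w],(W,H),interpolation=cv2.INTER_CUBIC)
a=crop('scene0',85,170,150,125); a=crop('scene0',80,175,160,120)   #2.5x
b=crop('scene0',255,170,100,75)  #4x
c=crop('side0',275,265,133,100); c=crop('side0',270,260,160,120)
d=crop('side0',220,180,100,75)
cv2.imwrite('pics/m1.png',np.vstack([np.hstack([a,b]),np.hstack([c,d])]))
s,t=load('scene0'),load('side0')
for n,u,v in [('hinge',(122,253),(344,349)),('catch',(188,243),(320,295)),('head',(298,209),(262,215)),('foot',(319,195),(240,200)),('fin2',(291,292),(359,228)),('hasptip',(97,183),(356,311))]:
    print(n,*tri(s,u,t,v))
E
```

```text
hinge [ 486.66644192 -273.26105929   33.21024062] 1.8955869668097907
catch [ 531.22318086 -124.26709382   32.22088875] 1.0674112245168306
head [555.69283122 183.03675668  39.84515422] 2.3194032935073117
foot [532.84227533 268.00338538  44.34749099] 4.805045389595669
fin2 [7.82537491e+02 1.62496484e+01 6.63122881e-01] 4.0957323641479055
hasptip [ 477.73502774 -286.83905019  223.04369238] 6.675814844568112
```

View pics/m1.png

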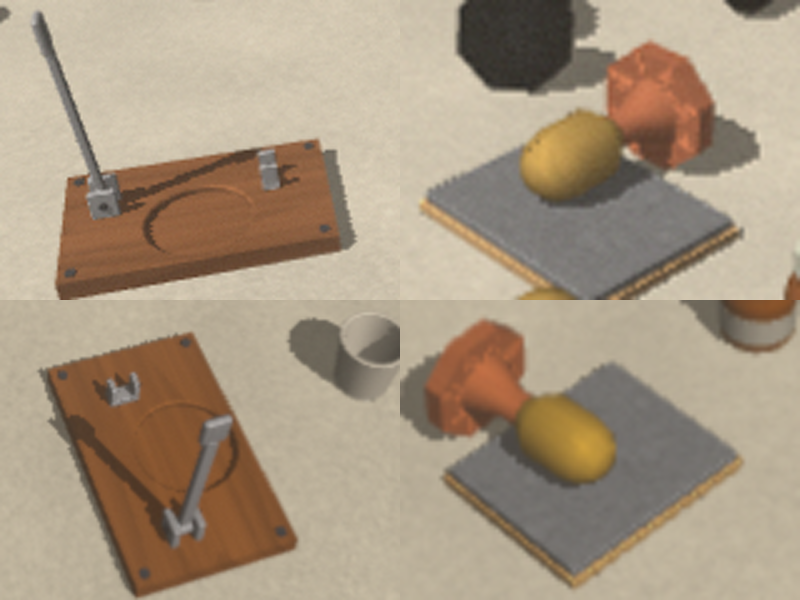

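The crops show clean plate screws (scene crop 80,182 / 308,147 / 326,228 / 70,272), plus clear brass head and copper foot blobs on the cushion. Next I'll compute the poses.

```bash
python3 - <<'E'
from h import *
np.set_printoptions(precision=1,suppress=True)
s,t=load('scene0'),load('side0')
S=np.array([(80,182),(308,147),(326,228),(70,272)])/2.5+(80,175)
T=np.array([(145,274),(62,74),(185,42),(280,232)])/2.5+(270,260)
# order: hinge/-x, catch/-x, catch/+x, hinge/+x
for nm,c,p in(('scene',s,S),('side',t,T)):
    q=onz(c,p,20);print(nm,q[:,:2].tolist(),'ctr',q.mean(0))
    y=(q[1]+q[2]-q[0]-q[3])/2;x=(q[2]+q[3]-q[0]-q[1])/2
    print(' y',np.linalg.norm(y),np.degrees(np.arctan2(y[1],y[0])),'x',np.linalg.norm(x),np.degrees(np.arctan2(x[1],x[0])))
for nm,c,(x,y,w,h) in(('scene',s,(255,170,100,75)),('side',t,(220,180,100,75))):
    hsv=cv2.cvtColor(c['im'],cv2.COLOR_RGB2HSV)[y:y+h,x:x+w].astype(int)
    for k,lo,hi in(('brass',15,28),('copper',3,13)):
        m=((hsv[...,0]>=lo)&(hsv[...,0]<=hi)&(hsv[...,1]>(120 if k=='copper' else 130))&(hsv[...,2]>50)).astype(np.uint8)
        n,l,st,ce=cv2.connectedComponentsWithStats(m); i=1+st[1:,4].argmax()
        cnt=max(cv2.findContours((l==i).astype(np.uint8),0,1)[0],key=cv2.contourArea)
        (cx,cy),(a,b),an=cv2.fitEllipse(cnt)
        v=np.array([np.cos(np.radians(an+90)),np.sin(np.radians(an+90))])
        C=ce[i]+(x,y)
        print(nm,k,st[i],C,'ell',cx+x,cy+y,a,b,an)
        q=onz(c,[C,C+v*8,C-v*8],43);d=q[1]-q[2];print(q[0],np.degrees(np.arctan2(d[1],d[0])))
E
```

```text
scene [[434.1428205627203, -286.1702491417804], [498.6319597266414, -71.3949328322235], [627.1779344454822, -107.05940467100919], [562.3557521602745, -324.74048860426956]] ctr [ 530.6 -197.3   20. ]
 y 225.68781312129798 73.35250114276337 x 133.6375025346318 -16.125757868881838
side [[429.9599417505697, -289.3710825790483], [493.33260317228513, -69.9543669101406], [623.6082688061406, -108.12857380707362], [559.3453614037221, -326.18119372775453]] ctr [ 526.6 -198.4   20. ]
 y 227.85426154137227 73.73492554249417 x 135.13560519455666 -16.10753548898305
scene brass [ 31  28  24  21 312] [296.6 207.3] ell 296.47002029418945 207.36317443847656 14.500571250915527 25.542259216308594 55.61632537841797
[549.5 183.2  43. ] -70.85027160607046
scene copper [ 52  11  26  31 550] [319.1 195.2] ell 318.9879951477051 195.50097274780273 23.01345443725586 29.680938720703125 153.10354614257812
[530.2 272.3  43. ] 159.4343917436294
side brass [ 29  24  25  21 367] [261. 214.] ell 261.0816841125488 213.9939422607422 16.364233016967773 26.350309371948242 123.91584777832031
[553.6 184.   43. ] 104.01141616815615
side copper [  7   6  25  28 493] [239.  199.2] ell 239.1959743499756 199.10865783691406 22.054534912109375 27.424631118774414 37.75815963745117
[531.9 270.4  43. ] -149.83643505996395
```

```bash
cat > p.py <<'E'
import json,os,sys
from h import *
from scipy.spatial.transform import Rotation as R
F='cmd.json'
def cmd():
    if not os.path.exists(F): return np.array([247.262,573.987,404.712]),R.from_quat([.97945,-.2017,0,0])
    d=json.load(open(F));return np.array(d['p']),R.from_quat(d['q'])
def sync(): # take measured orientation/position as commanded is unknown
    s=arm.read_state();return np.array(s['position']),R.from_quat(s['ee_rot'])
def toolrot(yaw,a):
    """tool x azimuth yaw (deg) when down, then tilted by a deg: z leans to -x side"""
    h=np.array([np.cos(np.radians(yaw)),np.sin(np.radians(yaw)),0]);d=np.array([0,0,-1.]);a=np.radians(a)
    z=d*np.cos(a)-h*np.sin(a);x=h*np.cos(a)+d*np.sin(a)
    return R.from_matrix(np.c_[x,np.cross(z,x),z])
def plan(p,Rt,n=1,commit=True):
    p0,R0=cmd();t=np.round(R0.inv().apply(np.array(p)-p0),1);w=np.round((R0.inv()*Rt).as_rotvec(),3)
    print('travel',t.tolist(),'dr',w.tolist(),'| dist %.0f ang %.0f'%(np.linalg.norm(t),np.degrees(np.linalg.norm(w))))
    if n>1:
        print([np.round(t*k/n,1).tolist() for k in range(1,n+1)]);print([np.round(w*k/n,3).tolist() for k in range(1,n+1)])
    if commit:
        p1=p0+R0.apply(t);q=(R0*R.from_rotvec(w)).as_quat();json.dump(dict(p=p1.tolist(),q=q.tolist()),open(F,'w'))
def st():
    s=arm.read_state();p,r=cmd();m=R.from_quat(s['ee_rot'])
    print('t%.2f'%s['clock'],'pos',np.round(s['position'],1),'err',np.round(s['position']-p,1),'rot err',np.round((r.inv()*m).as_rotvec(),3),'F',np.round(s['contact_force'],1),'T',np.round(s['wrist_torque'],2),'w %.1f g %.1f'%(s['gripper_width'],s['grasp_force']),'j',np.round(s['joints'],2))
E
python3 -c "
from p import *
p,r=cmd();print(r.as_matrix().round(3))
plan(p+[0,0,70],r)
plan([549,192,380],toolrot(-76.5,0),8)"
```

```text
[[ 0.919 -0.395  0.   ]
 [-0.395 -0.919 -0.   ]
 [ 0.     0.    -1.   ]]
travel [0.0, 0.0, -70.0] dr [0.0, 0.0, 0.0] | dist 70 ang 0
travel [428.1, 231.7, 94.7] dr [0.0, 0.0, 0.929] | dist 496 ang 53
[[53.5, 29.0, 11.8], [107.0, 57.9, 23.7], [160.5, 86.9, 35.5], [214.0, 115.8, 47.4], [267.6, 144.8, 59.2], [321.1, 173.8, 71.0], [374.6, 202.7, 82.9], [428.1, 231.7, 94.7]]
[[0.0, 0.0, 0.116], [0.0, 0.0, 0.232], [0.0, 0.0, 0.348], [0.0, 0.0, 0.464], [0.0, 0.0, 0.581], [0.0, 0.0, 0.697], [0.0, 0.0, 0.813], [0.0, 0.0, 0.929]]
```

{"op": "move_arm", "data": {"fingers": [85, 85, 85], "travel": [[0, 0, -30], [0, 0, -60], [0, 0, -70]], "dr": [[0, 0, 0], [0, 0, 0], [0, 0, 0]]}}

```text
clock: 0.45
position: [247.5, 574.2, 478.1]
ee_rot: [0.979, -0.202, 0.0, -0.003]
contact_force: [-0.4, 1.0, 1.1]
gripper_width: 85.0
grasp_force: 0.0
```

{"op": "move_arm", "data": {"fingers": [85, 85, 85, 85, 85, 85, 85, 85, 85, 85], "travel": [[30, 16, 0], [75, 41, 5], [120, 65, 15], [165, 89, 30], [210, 114, 45], [255, 138, 60], [300, 162, 75], [345, 187, 85], [390, 211, 90], [428.1, 231.7, 94.7]], "dr": [[0, 0, 0.06], [0, 0, 0.16], [0, 0, 0.26], [0, 0, 0.36], [0, 0, 0.46], [0, 0, 0.56], [0, 0, 0.66], [0, 0, 0.76], [0, 0, 0.85], [0, 0, 0.929]]}}

```text
clock: 1.45
position: [540.8, 200.8, 380.4]
ee_rot: [0.784, -0.621, -0.0, 0.001]
contact_force: [1.2, 1.4, 0.3]
gripper_width: 85.0
grasp_force: 0.0
```

{"op": "move_arm", "data": {"fingers": [85, 85, 85], "travel": [[0, 0, 0], [0, 0, 0], [0, 0, 0]], "dr": [[0, 0, 0], [0, 0, 0], [0, 0, 0]]}}

```text
clock: 1.75
position: [539.8, 203.0, 381.3]
ee_rot: [0.785, -0.619, -0.0, 0.0]
contact_force: [-1.0, -0.1, 0.0]
gripper_width: 84.6
grasp_force: 0.0
```

```bash
python3 -c "
from p import *
st();cap('wrist','w1');cap('scene','s1')"
```

```text
t1.75 pos [539.8 203.  381.3] err [-9.1 11.   1.3] rot err [-0.001 -0.     0.   ] F [-1.  -0.1  0. ] T [ 0.01 -0.05 -0.05] w 84.6 g 0.0 j [ 0.64  0.32 -0.15 -0.   -1.1  -0.4 ]
```

View pics/w1.png

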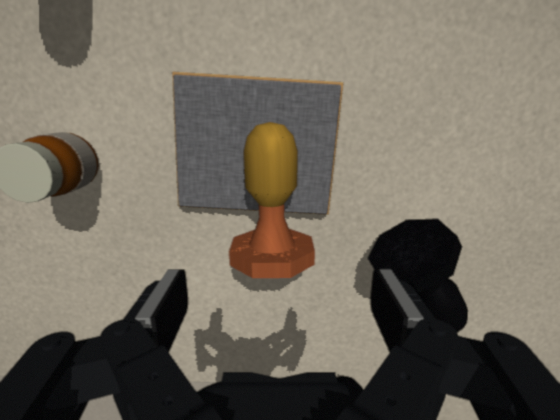

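The wrist view shows the finial nearly aligned: head about (271,165), neck (271,215), foot 230–315 × 232–278. Now I'll measure its axis from the blob midlines.

```bash
python3 - <<'E'
from p import *
np.set_printoptions(precision=1,suppress=True)
c=load('w1');s=arm.read_state()
json.dump(dict(p=list(map(float,s['position'])),q=toolrot(-76.5,0).as_quat().tolist()),open(F,'w'))
print('meas yaw',R.from_quat(s['ee_rot']).as_matrix()[:,0], toolrot(-76.5,0).as_matrix()[:,0])
hsv=cv2.cvtColor(c['im'],cv2.COLOR_RGB2HSV).astype(int)
m=(hsv[...,1]>110)&(hsv[...,2]>40)&(hsv[...,0]<30);m[:, :215]=0;m[:,330:]=0;m[:115]=0;m[285:]=0
m[:, :]=cv2.morphologyEx(m.astype(np.uint8),cv2.MORPH_OPEN,np.ones((3,3)))
rows=np.where(m.sum(1)>0)[0]
pts=[];
for r in rows:
    x=np.where(m[r])[0]
    if r%8==0:print(r,x.min(),x.max(),onz(c,(x.mean(),r),43)[0][:2], 'w',np.linalg.norm(np.diff(onz(c,[(x.min()-.5,r),(x.max()+.5,r)],47),axis=0)))
    if 132<r<228:pts.append(onz(c,(x.mean(),r),43)[0][:2])
pts=np.array(pts);u=np.linalg.svd(pts-pts.mean(0))[2][0];u*=-np.sign(u[1]);print('axis az',np.degrees(np.arctan2(u[1],u[0])),pts.mean(0))
print('top px',rows.min(),rows.max(),onz(c,[(271,rows.min())],43),onz(c,[(272,rows.max())],43),onz(c,[(272,rows.max())],0))
print(R.from_matrix(c['P'][:3,:3]).as_matrix(),c['P'][:3,3])
E
```

```text
meas yaw [ 0.2 -1.  -0. ] [ 0.2 -1.   0. ]
128 254 286 [562.3 149. ] w 30.486583402841763
136 248 292 [560.7 156.1] w 41.89010470824326
144 246 295 [558.5 163.3] w 46.90272698583994
152 244 296 [557.3 170.8] w 50.102668610058906
160 244 296 [555.6 178.3] w 50.494503283934286
168 245 296 [553.3 185.8] w 49.93237821425822
176 245 296 [551.5 193.5] w 50.32947680793905
184 245 296 [549.7 201.3] w 50.7331400778783
192 249 291 [548.3 209.4] w 42.29153527795261
200 256 285 [546.  217.4] w 29.746212504958525
208 259 283 [543.6 225.5] w 24.992445301002146
216 259 283 [541.6 233.9] w 25.199946715172924
224 257 286 [539.1 242.3] w 30.49326605024586
232 248 298 [535.6 250.6] w 52.27720695692618
240 233 311 [534.5 259.6] w 81.67150374533045
248 230 313 [533.  268.7] w 87.58853571714035
256 230 314 [530.3 277.7] w 89.4009798286739
264 230 313 [528.7 287.1] w 89.12351176852657
272 242 300 [527.  296.7] w 63.150608224606366
axis az -76.07545890469765 [550.4 198.1]
top px 122 277 [[562.7 143.5  43. ]] [[524.5 302.4  43. ]] [[519.6 327.1   0. ]]
[[-1.   0.2  0.1]
 [-0.2 -0.9 -0.3]
 [-0.  -0.3  0.9]] [559.6 125.1 351.6]
```

```bash
python3 - <<'E'
from p import *
Rt=toolrot(-76.2,30);z=Rt.apply([0,0,1]);g=np.array([552.7,189,43])
plan(g-262*z,Rt,7)
E
```

```text
travel [148.4, -10.0, 111.8] dr [-0.001, -0.524, -0.005] | dist 186 ang 30
[[21.2, -1.4, 16.0], [42.4, -2.9, 31.9], [63.6, -4.3, 47.9], [84.8, -5.7, 63.9], [106.0, -7.1, 79.9], [127.2, -8.6, 95.8], [148.4, -10.0, 111.8]]
[[-0.0, -0.075, -0.001], [-0.0, -0.15, -0.001], [-0.0, -0.225, -0.002], [-0.001, -0.299, -0.003], [-0.001, -0.374, -0.004], [-0.001, -0.449, -0.004], [-0.001, -0.524, -0.005]]
```

{"op": "move_arm", "data": {"fingers": [85, 85, 85, 85, 85, 85, 85, 85, 85, 85], "travel": [[21, -1.4, 16], [42, -3, 32], [64, -4, 48], [85, -6, 64], [106, -7, 80], [127, -8.6, 96], [148.4, -10, 111.8], [148.4, -10, 111.8], [148.4, -10, 111.8], [148.4, -10, 111.8]], "dr": [[0, -0.075, 0], [0, -0.15, -0.001], [0, -0.225, -0.002], [-0.001, -0.3, -0.003], [-0.001, -0.375, -0.004], [-0.001, -0.45, -0.004], [-0.001, -0.524, -0.005], [-0.001, -0.524, -0.005], [-0.001, -0.524, -0.005], [-0.001, -0.524, -0.005]]}}

```text
clock: 2.85
position: [584.3, 62.1, 270.7]
ee_rot: [0.761, -0.595, -0.203, -0.16]
contact_force: [-0.0, 0.3, -0.7]
gripper_width: 85.3
grasp_force: 0.0
```

```bash
python3 - <<'E'
from p import *
st();np.set_printoptions(precision=1,suppress=True)
cap('wrist','w2');c=load('w2')
hsv=cv2.cvtColor(c['im'],cv2.COLOR_RGB2HSV).astype(int)
m=(hsv[...,1]>110)&(hsv[...,2]>40)&(hsv[...,0]>14)&(hsv[...,0]<30)
n,l,s,ce=cv2.connectedComponentsWithStats(m.astype(np.uint8))
for i in np.argsort(-s[1:,4])[:3]+1: print(s[i],ce[i],onz(c,[ce[i]],43))
g=np.array([552.7,189,43]);print('grip px',proj(c,g), 'edges', proj(c,g+26*np.array([[.971,.239,0],[-.971,-.239,0]])))
E
```

```text
t2.85 pos [584.3  62.1 270.7] err [0.4 0.3 0.8] rot err [ 0.     0.001 -0.002] F [-0.   0.3 -0.7] T [-0.96 -0.33  0.04] w 85.3 g 0.0 j [ 0.23  0.48 -0.04 -0.58 -1.14  0.29]
[ 246  157   71   95 5443] [281.3 204.6] [[554.4 181.2  43. ]]
[ 128   67  266   29 2644] [259.8  79.3] [[589.2  89.9  43. ]]
[177 364  13  14  66] [184.  371.2] [[613.7 645.3  43. ]]
grip px [[280.9 211.6]] edges [[247.  211.5]
 [314.8 211.7]]
```

```bash
python3 - <<'E'
from p import *
c=load('w2');g=np.array([552.7,189,43]);h=np.array([.239,-.971,0])
print('rear top',proj(c,g-17*h+[0,0,26]),'tip',proj(c,g+44*h))
print([ (k,proj(c,g+(k-17)*h+[0,0,26])[0].round(1).tolist()) for k in(-6,0,6)])
Rt=toolrot(-76.2,30);z=Rt.apply([0,0,1]);plan(g-152*z,Rt,5)
E
```

```text
rear top [[280.83385312 252.48225687]] tip [[281.35227442 167.94910769]]
[(-6, [280.8, 256.9]), (0, [280.8, 252.5]), (6, [280.9, 247.9])]
travel [0.0, 0.0, 110.0] dr [-0.0, 0.0, -0.0] | dist 110 ang 0
[[0.0, 0.0, 22.0], [0.0, 0.0, 44.0], [0.0, 0.0, 66.0], [0.0, 0.0, 88.0], [0.0, 0.0, 110.0]]
[[-0.0, 0.0, -0.0], [-0.0, 0.0, -0.0], [-0.0, 0.0, -0.0], [-0.0, 0.0, -0.0], [-0.0, 0.0, -0.0]]
```

The prediction matches (rear rim at row 252, predicted 252.5), so I'll descend and grip.

{"op": "move_arm", "data": {"fingers": [85, 85, 85, 85, 85, 85, 85, 85], "travel": [[0, 0, 20], [0, 0, 40], [0, 0, 60], [0, 0, 80], [0, 0, 95], [0, 0, 105], [0, 0, 110], [0, 0, 110]], "dr": [[0, 0, 0], [0, 0, 0], [0, 0, 0], [0, 0, 0], [0, 0, 0], [0, 0, 0], [0, 0, 0], [0, 0, 0]]}}

```text
clock: 3.7
position: [571.4, 114.5, 174.4]
ee_rot: [0.76, -0.596, -0.204, -0.16]
contact_force: [-0.5, -0.4, 0.6]
gripper_width: 84.8
grasp_force: 0.0
```

{"op": "move_arm", "data": {"fingers": [40, 40, 40, 40, 40, 40, 40, 40, 40, 40], "travel": [[0, 0, 0], [0, 0, 0], [0, 0, 0], [0, 0, 0], [0, 0, 0], [0, 0, 0], [0, 0, 0], [0, 0, 0], [0, 0, 0], [0, 0, 0]], "dr": [[0, 0, 0], [0, 0, 0], [0, 0, 0], [0, 0, 0], [0, 0, 0], [0, 0, 0], [0, 0, 0], [0, 0, 0], [0, 0, 0], [0, 0, 0]]}}

```text
clock: 4.7
position: [571.8, 113.7, 175.6]
ee_rot: [0.76, -0.596, -0.203, -0.16]
contact_force: [0.3, -1.5, 6.5]
gripper_width: 50.5
grasp_force: 61.9
```

```bash
python3 - <<'E'
from p import *
st()
p,r=cmd()
plan(p+[0,0,60],r)
# place pose, preview: tool azimuth options
z0=toolrot(-76.2,30)
E
```

```text
t4.70 pos [571.8 113.7 175.6] err [ 1.  -1.5  1. ] rot err [ 0.001  0.    -0.001] F [ 0.3 -1.5  6.5] T [-0.85  0.1   0.27] w 50.5 g 61.9 j [ 0.31  0.59 -0.11 -0.66 -0.95  0.35]
travel [-30.0, -0.0, -51.9] dr [0.0, 0.0, 0.0] | dist 60 ang 0
```

{"op": "move_arm", "data": {"fingers": [40, 40, 40, 40, 40, 40, 40, 40, 40, 40], "travel": [[-1.5, 0, -2.6], [-4, 0, -6.9], [-7.5, 0, -13], [-11.5, 0, -20], [-15.5, 0, -27], [-20, 0, -34.6], [-24, 0, -41.6], [-27.5, 0, -47.6], [-30, 0, -51.9], [-30, 0, -51.9]], "dr": [[0, 0, 0], [0, 0, 0], [0, 0, 0], [0, 0, 0], [0, 0, 0], [0, 0, 0], [0, 0, 0], [0, 0, 0], [0, 0, 0], [0, 0, 0]]}}

```text
clock: 5.7
position: [571.6, 114.2, 235.5]
ee_rot: [0.76, -0.596, -0.203, -0.161]
contact_force: [0.0, -0.1, -2.6]
gripper_width: 50.1
grasp_force: 62.5
```

```bash
python3 - <<'E'
from p import *
st();cap('scene','s3');cap('side','d3');cap('wrist','w3')
a=cv2.imread('pics/s3.png')[120:270,210:410];b=cv2.imread('pics/d3.png')[120:270,170:370];c=cv2.imread('pics/w3.png')
cv2.imwrite('pics/m3.png',np.hstack([cv2.resize(np.vstack([a,b]),(400,600)),cv2.resize(c,(400,300)).repeat(1,0) if 0 else np.vstack([cv2.resize(c,(400,300)),np.zeros((300,400,3),np.uint8)])]))
E
```

```text
t5.70 pos [571.6 114.2 235.5] err [ 0.8 -1.   0.9] rot err [ 0.002 -0.    -0.   ] F [ 0.  -0.1 -2.6] T [-1.76 -0.39 -0.07] w 50.1 g 62.5 j [ 0.31  0.51 -0.08 -0.62 -1.03  0.27]
```

View pics/m3.png

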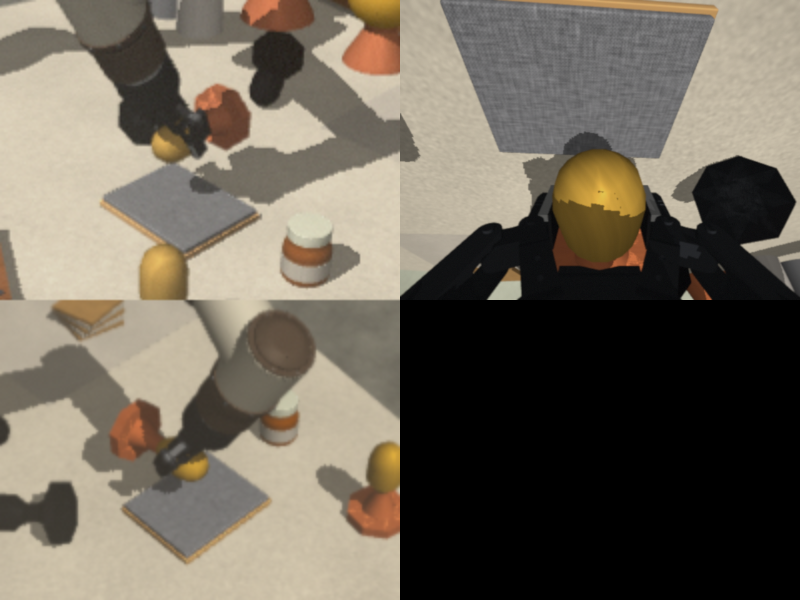

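```bash
cat >> p.py <<'E'
G=152.
def traj(way,hold=2):
    """way: list of (grip point, yaw, tilt, rows); straight in yaw/tilt/grip point; prints rows relative to cmd"""
    p0,R0=cmd();T=[];W=[]
    st0=json.load(open(F)).get('par')
    g0,y0,a0=np.array(st0[0]),st0[1],st0[2]
    for g,y,a,n in way:
        g=np.array(g,float)
        for k in range(1,n+1):
            s=k/n;s=s*s*(3-2*s)*.5+s*.5
            Rk=toolrot(y0+(y-y0)*s,a0+(a-a0)*s);pk=g0+(g-g0)*s-G*Rk.apply([0,0,1])
            T.append(np.round(R0.inv().apply(pk-p0),1));W.append(np.round((R0.inv()*Rk).as_rotvec(),3))
        g0,y0,a0=g,y,a
    T+= [T[-1]]*hold;W+=[W[-1]]*hold
    print(len(T));print([t.tolist() for t in T]);print([w.tolist() for w in W])
    p1=p0+R0.apply(T[-1]);q=(R0*R.from_rotvec(W[-1])).as_quat()
    json.dump(dict(p=p1.tolist(),q=q.tolist(),par=[g0.tolist(),y0,a0]),open(F,'w'))
def setpar(g,y,a):
    d=json.load(open(F));d['par']=[list(map(float,g)),y,a];json.dump(d,open(F,'w'))
E
python3 - <<'E'
from p import *
setpar([552.7,189,103],-76.2,30)
traj([([560,110,210],-72,-5,9)],1)
traj([([565,-30,230],-60,-35,9)],1)
traj([([550,-190,215],-45,-60,8)],2)
E
```

```text
10
[[-5.7, 0.5, -9.4], [-13.6, 1.3, -22.1], [-23.1, 2.4, -36.6], [-33.3, 3.8, -51.6], [-43.6, 5.6, -66.0], [-53.2, 7.5, -79.0], [-61.6, 9.5, -90.0], [-68.2, 11.3, -98.6], [-72.7, 12.7, -104.4], [-72.7, 12.7, -104.4]]
[[-0.003, 0.045, -0.005], [-0.006, 0.107, -0.011], [-0.01, 0.181, -0.02], [-0.012, 0.263, -0.029], [-0.015, 0.348, -0.039], [-0.016, 0.43, -0.05], [-0.017, 0.505, -0.059], [-0.017, 0.567, -0.067], [-0.016, 0.611, -0.073], [-0.016, 0.611, -0.073]]
10
[[4.1, 3.1, -0.5], [9.8, 7.7, -0.8], [16.8, 13.7, -0.6], [24.7, 20.8, 0.3], [33.1, 28.7, 2.0], [41.6, 36.9, 4.5], [49.6, 44.8, 7.3], [56.6, 51.6, 10.1], [61.8, 56.6, 12.3], [61.8, 56.6, 12.3]]
[[0.001, 0.038, -0.015], [0.004, 0.091, -0.036], [0.01, 0.155, -0.061], [0.017, 0.225, -0.089], [0.028, 0.298, -0.116], [0.039, 0.368, -0.143], [0.052, 0.431, -0.166], [0.063, 0.484, -0.186], [0.072, 0.522, -0.199], [0.072, 0.522, -0.199]]
10
[[2.7, 9.8, 7.4], [6.7, 24.1, 18.4], [11.6, 41.6, 32.2], [17.2, 61.1, 47.9], [23.2, 81.1, 64.4], [29.1, 99.9, 80.3], [34.3, 115.8, 94.2], [38.2, 127.1, 104.3], [38.2, 127.1, 104.3], [38.2, 127.1, 104.3]]
[[0.013, 0.036, -0.018], [0.032, 0.088, -0.042], [0.057, 0.15, -0.07], [0.087, 0.217, -0.099], [0.118, 0.284, -0.125], [0.148, 0.346, -0.148], [0.175, 0.397, -0.166], [0.195, 0.433, -0.178], [0.195, 0.433, -0.178], [0.195, 0.433, -0.178]]
```

{"op": "move_arm", "data": {"fingers": [40, 40, 40, 40, 40, 40, 40, 40, 40, 40], "travel": [[-5.7, 0.5, -9.4], [-13.6, 1.3, -22.1], [-23.1, 2.4, -36.6], [-33.3, 3.8, -51.6], [-43.6, 5.6, -66.0], [-53.2, 7.5, -79.0], [-61.6, 9.5, -90.0], [-68.2, 11.3, -98.6], [-72.7, 12.7, -104.4], [-72.7, 12.7, -104.4]], "dr": [[-0.003, 0.045, -0.005], [-0.006, 0.107, -0.011], [-0.01, 0.181, -0.02], [-0.012, 0.263, -0.029], [-0.015, 0.348, -0.039], [-0.016, 0.43, -0.05], [-0.017, 0.505, -0.059], [-0.017, 0.567, -0.067], [-0.016, 0.611, -0.073], [-0.016, 0.611, -0.073]]}}

```text
clock: 6.85
position: [555.8, 121.8, 361.4]
ee_rot: [0.808, -0.587, 0.035, 0.026]
contact_force: [0.2, -0.7, -4.3]
gripper_width: 50.8
grasp_force: 62.8
```

{"op": "move_arm", "data": {"fingers": [40, 40, 40, 40, 40, 40, 40, 40, 40, 40], "travel": [[4.1, 3.1, -0.5], [9.8, 7.7, -0.8], [16.8, 13.7, -0.6], [24.7, 20.8, 0.3], [33.1, 28.7, 2.0], [41.6, 36.9, 4.5], [49.6, 44.8, 7.3], [56.6, 51.6, 10.1], [61.8, 56.6, 12.3], [61.8, 56.6, 12.3]], "dr": [[0.001, 0.038, -0.015], [0.004, 0.091, -0.036], [0.01, 0.155, -0.061], [0.017, 0.225, -0.089], [0.028, 0.298, -0.116], [0.039, 0.368, -0.143], [0.052, 0.431, -0.166], [0.063, 0.484, -0.186], [0.072, 0.522, -0.199], [0.072, 0.522, -0.199]]}}

```text
clock: 7.85
position: [520.9, 42.8, 352.9]
ee_rot: [0.826, -0.478, 0.259, 0.152]
contact_force: [-0.6, -0.2, -3.7]
gripper_width: 50.9
grasp_force: 62.9
```

```bash
python3 - <<'E'
from p import *
p,r=cmd()
s=arm.read_state();print(s['joints'].round(2),s['position'].round(1),R.from_quat(s['ee_rot']).as_matrix()[:,2].round(2), toolrot(-60,-35).as_matrix()[:,2].round(2), [565,-30,230]-152*toolrot(-60,-35).as_matrix()[:,2],s['contact_force'],s['gripper_width'])
E
```

```text
[ 0.42  0.23 -0.68  0.89 -0.82 -0.57] [520.9  42.8 352.9] [ 0.28 -0.5  -0.82] [ 0.29 -0.5  -0.82] [521.40819084  45.50322826 354.51111073] [-0.63915688 -0.17506917 -3.71946268] 50.86113338590355
```

{"op": "move_arm", "data": {"fingers": [40, 40, 40, 40, 40, 40, 40, 40, 40, 40], "travel": [[2.7, 9.8, 7.4], [6.7, 24.1, 18.4], [11.6, 41.6, 32.2], [17.2, 61.1, 47.9], [23.2, 81.1, 64.4], [29.1, 99.9, 80.3], [34.3, 115.8, 94.2], [38.2, 127.1, 104.3], [38.2, 127.1, 104.3], [38.2, 127.1, 104.3]], "dr": [[0.013, 0.036, -0.018], [0.032, 0.088, -0.042], [0.057, 0.15, -0.07], [0.087, 0.217, -0.099], [0.118, 0.284, -0.125], [0.148, 0.346, -0.148], [0.175, 0.397, -0.166], [0.195, 0.433, -0.178], [0.195, 0.433, -0.178], [0.195, 0.433, -0.178]]}}

```text
clock: 8.85
position: [483.0, -44.1, 344.1]
ee_rot: [0.803, -0.348, 0.438, 0.207]
contact_force: [0.7, 0.2, -2.9]
gripper_width: 50.5
grasp_force: 63.4
```

```bash
python3 - <<'E'
from p import *
st();cap('scene','s4');cap('side','d4');cap('wrist','w4')
s=load('s4');d=load('d4');g=[550,-190,215];u=proj(s,g)[0].astype(int);v=proj(d,g)[0].astype(int);print(u,v)
def cr(f,c,w,h):
    x,y=max(0,c[0]-w//2),max(0,c[1]-h//2);print(f,x,y);return cv2.resize(cv2.imread(f'pics/{f}.png')[y:y+h,x:x+w],(400,600),interpolation=cv2.INTER_CUBIC)
cv2.imwrite('pics/m4.png',np.hstack([cr('s4',(u[0],u[1]+20),160,240),cr('d4',(v[0],v[1]+20),160,240)]))
E
```

```text
t8.85 pos [483.  -44.1 344.1] err [26.1 52.8 53.1] rot err [-0.055 -0.036  0.   ] F [ 0.7  0.2 -2.9] T [ 1.95  1.65 -0.04] w 50.5 g 63.4 j [-0.09  0.16 -0.93  2.05 -0.72 -1.03]
[151 189] [351 263]
s4 71 89
d4 271 163
```

View pics/m4.png

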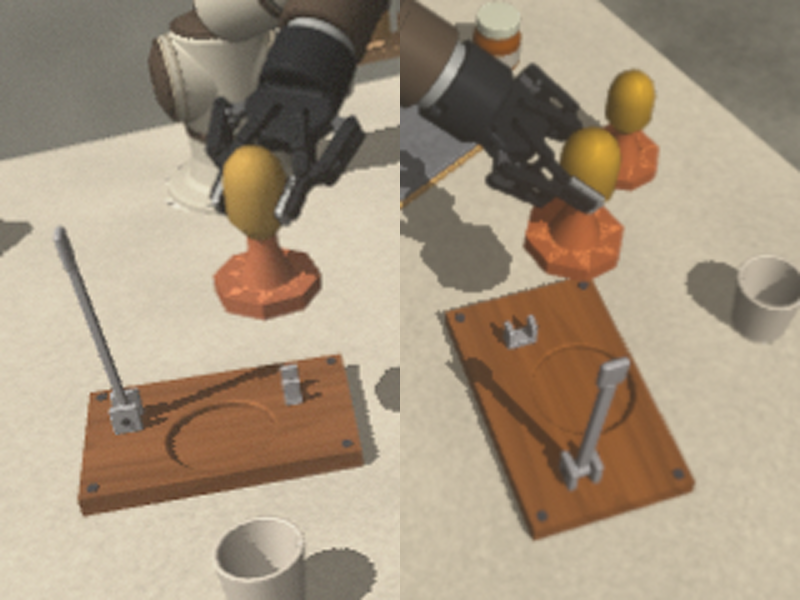

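The grasp is firm and the finial is near upright in the gripper: scene crop shows head (255,190), foot (268,285). However, j4 hit its +2.05 limit. I'll fit a simple kinematic model from the logged states to choose a reachable placing yaw.

```bash
cat > kin.py <<'E'
from p import *
from scipy.optimize import least_squares
Rx=lambda a:R.from_rotvec([a,0,0]);Ry=lambda a:R.from_rotvec([0,a,0]);Rz=lambda a:R.from_rotvec([0,0,a])
def fk(q,k):
    H,a1,L1,L2,e,d6,lat,c6,s4,s6=k
    f=q[1]-q[2]
    W=np.array([a1+L1*np.sin(q[1])+L2*np.cos(f)+e*np.sin(f),lat,H+L1*np.cos(q[1])-L2*np.sin(f)+e*np.cos(f)])
    Rw=Ry(f)*Rx(s4*q[3])*Ry(-q[4])*Rx(s6*q[5]+c6)
    W=W+Rw.apply([d6,0,0])
    Rt=Rw*R.from_matrix(np.array([[0,0,1],[0,1,0],[-1,0,0]]).T.T)  # tool z = link x
    return Rz(q[0]).apply(W),Rz(q[0])*Rt
D=[([1.423,.385,.008,0,-1.194,-.259],[247.262,573.987,404.712],[.979,-.202,0,0]),
([.64,.32,-.15,0,-1.10,-.40],[539.8,203,381.3],[.785,-.619,0,0]),
([.23,.48,-.04,-.58,-1.14,.29],[584.3,62.1,270.7],[.761,-.595,-.203,-.16]),
([.31,.59,-.11,-.66,-.95,.35],[571.8,113.7,175.6],[.76,-.596,-.203,-.16]),
([.31,.51,-.08,-.62,-1.03,.27],[571.6,114.2,235.5],[.76,-.596,-.203,-.161]),
([.42,.23,-.68,.89,-.82,-.57],[520.9,42.8,352.9],[.826,-.478,.259,.152]),
([-.09,.16,-.93,2.05,-.72,-1.03],[483,-44.1,344.1],[.803,-.348,.438,.207])]
def fit():
    best=None
    for s4 in(1,-1):
     for s6 in(1,-1):
      for c6 in(-1.57,0,1.57,3.14):
        def res(k):
            o=[]
            for q,p,r in D:
                P,Rr=fk(q,[*k,s4,s6]);o+=list((P-p)/5)+list(((R.from_quat(r).inv()*Rr).as_rotvec())/.02)
            return o
        z=least_squares(res,[350,0,350,350,0,100,-160,c6],loss='soft_l1')
        if best is None or z.cost<best[0]:best=(z.cost,[*z.x,s4,s6])
    return best
LO=np.array([-3.14,-1.21,-1.07,-3.16,-2.99,-3.1]);HI=np.array([3.14,2.06,1.41,2.05,-.16,3.1])
def ik(p,Rt,k,q0):
    def res(q):
        P,Rr=fk(q,k);return np.r_[(P-p)/5,(Rt.inv()*Rr).as_rotvec()/.02]
    z=least_squares(res,np.clip(q0,LO+.01,HI-.01),bounds=(LO,HI));return z.cost,z.x
if __name__=='__main__':
    np.set_printoptions(precision=2,suppress=True)
    b=fit();k=b[1];print(b[0],np.array(k));json.dump([float(x) for x in k],open('kin.json','w'))
    for a in(-60,-45):
     for g in(G*0+107,160):
      for yaw in(-60,-45,-30,-16,0,15,30):
        Rt=toolrot(yaw,a);p=np.array([547.8,-203.5,g])-G*Rt.apply([0,0,1])
        sol=[ik(p,Rt,k,q0) for q0 in([0,.3,-.5,-2.5,-.8,0],[0,.3,-.5,-2.5,-.8,2],[0,.3,-.5,-2.5,-.8,-2],[0,.3,-.5,1.5,-.8,0],[0,.3,-.5,-1.5,-.8,1])]
        c,q=min(sol,key=lambda t:t[0]);print(a,g,yaw,'cost %.2f'%c,q)
E
python3 kin.py
```

```text
130.95681927621075 [ 407.5   407.6   169.25  163.26  -77.72   94.77 -118.73 -793.25   -1.
   -1.  ]
-60 107.0 -60 cost 0.04 [ 0.23  1.95 -0.06  2.05 -1.21 -2.01]
-60 107.0 -45 cost 75.98 [ 0.24  2.06 -0.01  2.05 -1.33 -1.95]
-60 107.0 -30 cost 177.64 [-0.13  2.06 -0.18 -3.16 -1.64 -1.78]
-60 107.0 -16 cost 45.38 [-0.15  2.06 -0.19 -3.16 -1.68 -1.64]
-60 107.0 0 cost 12.76 [-0.26  2.06 -0.15 -2.9  -1.64 -1.41]
-60 107.0 15 cost 0.00 [-0.37  2.02 -0.07 -2.6  -1.48 -1.27]
-60 107.0 30 cost 0.00 [-0.46  1.78 -0.01 -2.25 -1.18 -1.37]
-60 160 -60 cost 0.80 [ 0.24  1.69 -0.39  2.05 -1.24 -2.07]
-60 160 -45 cost 82.87 [ 0.27  2.06 -0.3   2.05 -1.52 -2.22]
-60 160 -30 cost 164.30 [-0.13  2.06 -0.42 -3.16 -1.91 -1.78]
-60 160 -16 cost 26.22 [-0.15  2.06 -0.42 -3.16 -1.93 -1.64]
-60 160 0 cost 1.28 [-0.25  2.06 -0.4  -2.91 -1.91 -1.36]
-60 160 15 cost 0.00 [-0.37  1.81 -0.4  -2.61 -1.59 -1.21]
-60 160 30 cost 0.00 [-0.46  1.47 -0.33 -2.25 -1.19 -1.36]
-45 107.0 -60 cost 6.98 [ 0.15  1.47 -0.32  2.05 -0.88 -1.79]
-45 107.0 -45 cost 98.63 [ 0.12  1.35 -0.35  2.05 -0.81 -1.51]
-45 107.0 -30 cost 100.19 [-0.12  1.87 -0.41 -3.16 -1.45 -1.86]
-45 107.0 -16 cost 9.98 [-0.13  1.94 -0.39 -3.16 -1.54 -1.67]
-45 107.0 0 cost 0.00 [-0.22  1.85 -0.39 -2.99 -1.44 -1.43]
-45 107.0 15 cost 0.00 [-0.32  1.63 -0.37 -2.71 -1.17 -1.32]
-45 107.0 30 cost 0.00 [-0.39  1.42 -0.28 -2.32 -0.87 -1.44]
-45 160 -60 cost 1.33 [ 0.15  1.08 -0.64  2.05 -0.84 -1.74]
-45 160 -45 cost 47.37 [ 0.09  0.66 -0.81  2.05 -0.68 -1.35]
-45 160 -30 cost 75.39 [-0.    0.06 -1.07  2.05 -0.39 -0.92]
-45 160 -16 cost 10.00 [-0.13  1.77 -0.71 -3.16 -1.68 -1.67]
-45 160 0 cost 0.00 [-0.22  1.61 -0.71 -2.99 -1.53 -1.42]
-45 160 15 cost 0.00 [-0.32  1.26 -0.68 -2.7  -1.11 -1.35]
-45 160 30 cost 0.00 [-0.39  0.99 -0.55 -2.2  -0.76 -1.61]
```

```bash
cat > fit2.py <<'E'
from kin import *
np.set_printoptions(precision=3,suppress=True)
s=arm.read_state();D[-1]=(s['joints'],s['position'],s['ee_rot']);print(s['joints'],s['joint_vel'])
# rotation-only check
for s4 in(1,-1):
  for c6 in(-np.pi/2,np.pi/2,0,np.pi):
    e=[np.linalg.norm((R.from_quat(r).inv()*fk(q,[0,0,0,0,0,0,0,c6,s4,-1])[1]).as_rotvec()) for q,p,r in D];print(s4,round(c6,2),np.array(e))
E
python3 fit2.py
```

```text
[-0.095  0.157 -0.937  2.051 -0.716 -1.034] [-0.011  0.005 -0.008  0.004 -0.001 -0.002]
1 -1.57 [0.    0.005 1.165 1.323 1.24  1.776 2.181]
1 1.57 [3.141 3.137 2.673 2.407 2.535 2.031 1.675]
1 0 [1.571 1.566 1.432 1.247 1.331 2.995 1.287]
1 3.14 [1.571 1.575 2.26  2.524 2.396 1.222 2.847]
-1 -1.57 [0.    0.005 0.011 0.006 0.002 0.007 0.   ]
-1 1.57 [3.141 3.137 3.14  3.138 3.141 3.134 3.142]
-1 0 [1.571 1.566 1.569 1.567 1.571 1.564 1.571]
-1 3.14 [1.571 1.575 1.573 1.574 1.571 1.578 1.571]
```

```bash
cat > fit3.py <<'E'
from kin import *
np.set_printoptions(precision=2,suppress=True)
s=arm.read_state();D[-1]=(s['joints'],s['position'],s['ee_rot'])
def cols(q):
    r1=Rz(q[0]);r2=r1*Ry(q[1]);r3=r1*Ry(q[1]-q[2]);r4=r3*Rx(-q[3]);r5=r4*Ry(-q[4])
    X=np.eye(3)
    return np.c_[r1.apply(X[0]),r1.apply(X[1]),X[2],r2.apply(X[2]),r3.apply(X[0]),r3.apply(X[2]),r4.apply(X[1]),r5.apply(X[0]),r5.apply(X[2])]
A=np.vstack([cols(q) for q,_,_ in D]);b=np.hstack([p for _,p,_ in D])
for use in([0,1,2,3,4,5,7],[1,2,3,4,5,7],[0,1,2,3,4,5,6,7,8],[0,2,3,4,5,6,7,8]):
    x,_,_,sv=np.linalg.lstsq(A[:,use],b,rcond=None);print(use,x,'cond',sv[0]/sv[-1]);print((A[:,use]@x-b).reshape(-1,3).round(0).tolist())
E
python3 fit3.py
```

```text
[0, 1, 2, 3, 4, 5, 7] [ 348.01 -100.84   86.27  353.64  107.8   -16.65   28.86] cond 29.102765825997707
[[-63.0, -20.0, -75.0], [-40.0, 43.0, -52.0], [16.0, -10.0, 36.0], [43.0, -8.0, 97.0], [28.0, -13.0, 61.0], [-32.0, 47.0, -41.0], [-40.0, -116.0, -26.0]]
[1, 2, 3, 4, 5, 7] [-102.87 -258.39  673.41  227.87  189.75   70.03] cond 24.53100969489482
[[-67.0, -60.0, -16.0], [-77.0, 14.0, -5.0], [17.0, 9.0, 59.0], [90.0, 27.0, 63.0], [46.0, 12.0, 64.0], [-55.0, 9.0, -77.0], [-76.0, -138.0, -89.0]]
[0, 1, 2, 3, 4, 5, 6, 7, 8] [  -2.21   -0.87  160.27  567.    419.3     1.47 -159.48  127.65    3.29] cond 32.41152965825733
[[0.0, 0.0, 0.0], [0.0, -1.0, 1.0], [-1.0, 1.0, -2.0], [-1.0, 2.0, 1.0], [2.0, -2.0, -0.0], [-1.0, 1.0, -0.0], [-0.0, -1.0, 0.0]]
[0, 2, 3, 4, 5, 6, 7, 8] [  -2.73  159.08  568.12  422.15    1.39 -160.09  125.92    0.95] cond 30.244088634424653
[[0.0, 0.0, 1.0], [0.0, -1.0, 1.0], [-1.0, 1.0, -2.0], [-1.0, 2.0, 0.0], [2.0, -2.0, -1.0], [-1.0, 1.0, -0.0], [0.0, -0.0, 1.0]]
```

```bash
cat > kin2.py <<'E'
from kin import *
K=[-2.5,0,159.5,567.5,421,1.4,-160,126.5,1]
def fk(q,_=None):
    r1=Rz(q[0]);r2=r1*Ry(q[1]);r3=r1*Ry(q[1]-q[2]);r4=r3*Rx(-q[3]);r5=r4*Ry(-q[4]);r6=r5*Rx(-q[5]-np.pi/2)
    p=r1.apply([K[0],0,0])+[0,0,K[2]]+r2.apply([0,0,K[3]])+r3.apply([K[4],0,K[5]])+r4.apply([0,K[6],0])+r5.apply([K[7],0,K[8]])
    return p,r6*R.from_matrix(np.array([[0,0,1],[0,1,0],[-1,0,0.]]))
import kin;kin.fk=fk
E
python3 - <<'E'
from kin2 import *
np.set_printoptions(precision=2,suppress=True)
s=arm.read_state();P,r=fk(s['joints']);print(P-s['position'],(r.inv()*R.from_quat(s['ee_rot'])).as_rotvec())
rng=np.random.default_rng(0)
for yaw in range(-120,61,15):
    for g in(107,):
        Rt=toolrot(yaw,-60);p=np.array([547.8,-203.5,g])-G*Rt.apply([0,0,1]);S=[]
        for _ in range(14):
            q0=np.array([rng.uniform(-1,.6),rng.uniform(0,1.4),rng.uniform(-1,.6),rng.uniform(-3,2),rng.uniform(-2.4,-.3),rng.uniform(-2.5,2.5)])
            c,q=ik(p,Rt,None,q0)
            if c<.05 and not any(np.abs(q-t).max()<.05 for t in S):S.append(q)
        print(yaw,*S)
E
```

```text
[ 0.24 -0.54  0.99] [ 0. -0. -0.]
-120 [ 0.19  0.74 -0.39  0.74 -1.36 -1.23]
-105 [ 0.19  0.66 -0.6   0.99 -1.2  -1.27]
-90 [ 0.14  0.59 -0.79  1.33 -1.08 -1.36]
-75 [-0.01  0.53 -0.94  1.78 -1.02 -1.45]
-60
-45
-30 [-0.7   0.47 -0.89 -2.93 -0.84 -1.62]
-15 [-0.77  0.44 -0.69 -2.41 -0.68 -1.91]
0 [-0.74  0.43 -0.51 -1.94 -0.68 -2.26]
15 [-0.72  0.46 -0.38 -1.61 -0.8  -2.44]
30 [-0.7   0.52 -0.26 -1.39 -0.98 -2.51]
45 [-0.68  0.58 -0.14 -1.22 -1.16 -2.53]
60 [-0.64  0.64 -0.01 -1.08 -1.35 -2.51]
```

```bash
cat >> p.py <<'E'
def resync():
    s=arm.read_state();m=R.from_quat(s['ee_rot']);p=np.array(s['position']);M=m.as_matrix()
    y=np.arctan2(-M[0,1],M[1,1]) # tool y = z cross x
    best=None
    x=M[:,0];z=M[:,2];yy=np.cross(z,x);yaw=np.degrees(np.arctan2(yy[1],yy[0]))+90
    yaw=(yaw+180)%360-180;h=np.array([np.cos(np.radians(yaw)),np.sin(np.radians(yaw)),0]);a=np.degrees(np.arctan2(-z@h,-z[2]))
    g=p+G*z
    json.dump(dict(p=p.tolist(),q=m.as_quat().tolist(),par=[g.tolist(),float(yaw),float(a)]),open(F,'w'))
    print('grip',g.round(1),'yaw %.1f tilt %.1f'%(yaw,a),'rollerr',(toolrot(yaw,a).inv()*m).as_rotvec().round(3))
E
python3 - <<'E'
from kin2 import *
resync()
d=json.load(open(F))['par']
# check joint path
q=arm.read_state()['joints'];np.set_printoptions(precision=2,suppress=True)
g0=np.array(d[0]);W=[(np.array([552,-130,225]),-90,-48),(np.array([547.8,-203.5,215]),-90,-60)]
for g,y,a in W:
    for k in(.5,1):
        Rt=toolrot(d[1]+(y-d[1])*k,d[2]+(a-d[2])*k);c,q=ik(g0+(g-g0)*k-G*Rt.apply([0,0,1]),Rt,None,q);print(c,q)
    g0,d=g,[0,y,a]
traj([([552,-130,225],-90,-48,8)],2)
traj([([547.8,-203.5,215],-90,-60,7)],3)
E
```

```text
grip [ 567.2 -141.5  262.4] yaw -47.8 tilt -57.9 rollerr [-0.016 -0.    -0.025]
3.4696622652433725e-27 [ 0.22  0.26 -0.81  1.34 -0.95 -0.95]
1.5237684083865313e-27 [ 0.32  0.37 -0.59  0.89 -1.14 -0.94]
2.618129658294616e-26 [ 0.25  0.4  -0.66  1.03 -1.15 -1.02]
4.804829746779906e-27 [ 0.18  0.43 -0.71  1.18 -1.17 -1.11]
10
[[-1.0, -5.3, 0.5], [-2.0, -15.8, 1.8], [-2.5, -27.7, 4.6], [-2.4, -39.8, 8.8], [-1.6, -50.7, 14.2], [-0.4, -59.7, 20.2], [0.9, -66.3, 25.8], [1.9, -70.5, 30.0], [1.9, -70.5, 30.0], [1.9, -70.5, 30.0]]
[[-0.036, -0.015, 0.058], [-0.109, -0.037, 0.106], [-0.196, -0.063, 0.166], [-0.287, -0.091, 0.233], [-0.377, -0.118, 0.302], [-0.459, -0.142, 0.369], [-0.526, -0.162, 0.426], [-0.572, -0.176, 0.467], [-0.572, -0.176, 0.467], [-0.572, -0.176, 0.467]]
10
[[1.0, 0.5, 6.1], [2.4, 1.1, 15.0], [4.1, 1.8, 25.8], [5.9, 2.5, 37.3], [7.6, 3.2, 48.4], [9.1, 3.9, 57.9], [10.2, 4.3, 64.6], [10.2, 4.3, 64.6], [10.2, 4.3, 64.6], [10.2, 4.3, 64.6]]
[[-0.0, 0.021, -0.0], [-0.0, 0.051, -0.0], [-0.0, 0.086, -0.0], [-0.0, 0.124, -0.0], [-0.0, 0.159, -0.0], [-0.0, 0.189, -0.0], [-0.0, 0.21, -0.0], [-0.0, 0.21, -0.0], [-0.0, 0.21, -0.0], [-0.0, 0.21, -0.0]]
```

{"op": "move_arm", "data": {"fingers": [40, 40, 40, 40, 40, 40, 40, 40, 40, 40], "travel": [[-1.0, -5.3, 0.5], [-2.0, -15.8, 1.8], [-2.5, -27.7, 4.6], [-2.4, -39.8, 8.8], [-1.6, -50.7, 14.2], [-0.4, -59.7, 20.2], [0.9, -66.3, 25.8], [1.9, -70.5, 30.0], [1.9, -70.5, 30.0], [1.9, -70.5, 30.0]], "dr": [[-0.036, -0.015, 0.058], [-0.109, -0.037, 0.106], [-0.196, -0.063, 0.166], [-0.287, -0.091, 0.233], [-0.377, -0.118, 0.302], [-0.459, -0.142, 0.369], [-0.526, -0.162, 0.426], [-0.572, -0.176, 0.467], [-0.572, -0.176, 0.467], [-0.572, -0.176, 0.467]]}}

```text
clock: 10.0
position: [551.9, -18.0, 326.3]
ee_rot: [-0.646, 0.646, -0.288, -0.288]
contact_force: [0.5, -0.2, -3.9]
gripper_width: 50.6
grasp_force: 63.4
```

{"op": "move_arm", "data": {"fingers": [40, 40, 40, 40, 40, 40, 40, 40, 40, 40], "travel": [[1.0, 0.5, 6.1], [2.4, 1.1, 15.0], [4.1, 1.8, 25.8], [5.9, 2.5, 37.3], [7.6, 3.2, 48.4], [9.1, 3.9, 57.9], [10.2, 4.3, 64.6], [10.2, 4.3, 64.6], [10.2, 4.3, 64.6], [10.2, 4.3, 64.6]], "dr": [[0, 0.021, 0], [0, 0.051, 0], [0, 0.086, 0], [0, 0.124, 0], [0, 0.159, 0], [0, 0.189, 0], [0, 0.21, 0], [0, 0.21, 0], [0, 0.21, 0], [0, 0.21, 0]]}}

```text
clock: 11.0
position: [547.4, -73.3, 291.3]
ee_rot: [-0.612, 0.613, -0.354, -0.354]
contact_force: [0.5, -0.1, -4.7]
gripper_width: 50.7
grasp_force: 63.4
```

```bash
cat > meas.py <<'E'
from p import *
np.set_printoptions(precision=1,suppress=True)
def contour_copper(c,g,dz=-60,win=70):
    u=proj(c,np.array(g)+[0,0,dz])[0].astype(int)
    hsv=cv2.cvtColor(c['im'],cv2.COLOR_RGB2HSV).astype(int)
    m=(hsv[...,0]<=13)&(hsv[...,1]>125)&(hsv[...,2]>60)
    k=np.zeros_like(m);k[max(0,u[1]-win):u[1]+win,max(0,u[0]-win):u[0]+win]=1
    return (m&k).astype(np.uint8)
E
python3 - <<'E'
from meas import *
st();resync();cap('scene','s5');cap('side','d5')
s=load('s5');d=load('d5');g=np.array(json.load(open(F))['par'][0]);u=proj(s,g)[0].astype(int);v=proj(d,g)[0].astype(int);print(u,v)
def cr(f,c,w,h):
    x,y=max(0,c[0]-w//2),max(0,c[1]-h//2);print(f,x,y);return cv2.resize(cv2.imread(f'pics/{f}.png')[y:y+h,x:x+w],(400,600),interpolation=cv2.INTER_CUBIC)
cv2.imwrite('pics/m5.png',np.hstack([cr('s5',(u[0],u[1]+20),100,150),cr('d5',(v[0],v[1]+20),100,150)]))
E
```

```text
t11.00 pos [547.4 -73.3 291.3] err [-0.3 -1.4  0.3] rot err [-0.  0.  0.] F [ 0.5 -0.1 -4.7] T [2.6 0.  0. ] w 50.7 g 63.4 j [ 0.2  0.4 -0.7  1.2 -1.2 -1.1]
grip [ 547.3 -204.9  215.4] yaw -90.1 tilt -60.0 rollerr [ 0. -0.  0.]
[143 190] [354 268]
s5 93 135
d5 304 213
```

View pics/m5.png

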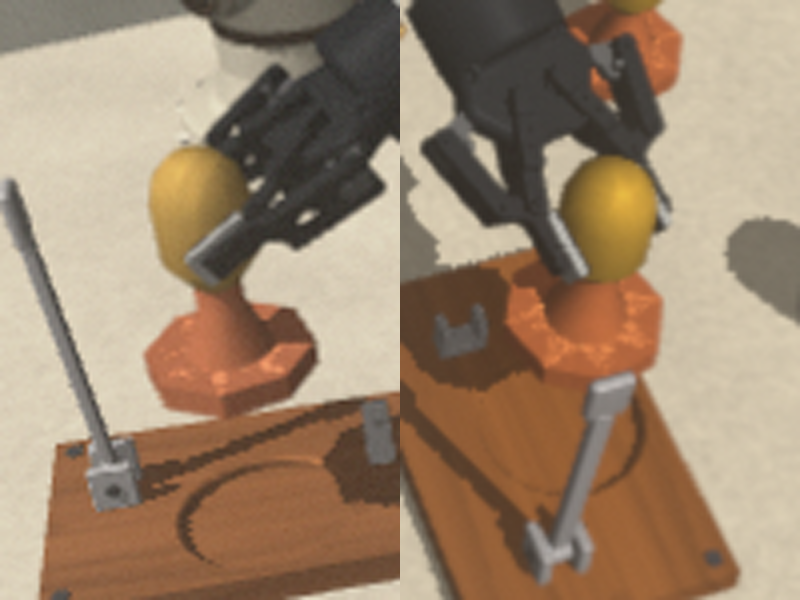

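```bash
cat >> meas.py <<'E'
def axis(c1,a1,c2,a2):
    """a: two+ image points (top, bottom) on the axis; returns dir (up) and point at given height fn"""
    N=[];O=[]
    for c,a in((c1,a1),(c2,a2)):
        o,v=ray(c,a);n=np.linalg.svd(v)[2][2];N.append(n);O.append(n@o)
    u=np.cross(N[0],N[1]);u/=np.linalg.norm(u);u*=np.sign(u[2])
    at=lambda z:np.linalg.solve(np.array([*N,[0,0,1]]),[*O,z])
    return u,at
E
python3 - <<'E'
from meas import *
s=load('s5');d=load('d5')
S=np.array([(199,197),(220.5,298),(231,352)])/4+(93,135)-.375
T=np.array([(208,215),(185,325)])/4+(304,213)-.375
u,at=axis(s,S,d,T);print('axis',u.round(3));print(at(120),at(215))
print('grip nominal 547.3,-204.9,215.4')
for n,c,p in(('s',s,S),('d',d,T)):
    g=np.array([547.3,-204.9,215.4]);print(n,p,'vertical would be',proj(c,[g+[0,0,10],g,g-[0,0,60],g-[0,0,95]]))
# dome top triangulate
a=np.array((198,147))/4+(93,135)-.375;b=np.array((610-400,157))/4+(304,213)-.375
print('dome silhouettes',tri(s,a,d,b))
E
```

```text
axis [0. 0. 1.]
[ 547.7 -205.2  120. ] [ 548.1 -205.1  215. ]
grip nominal 547.3,-204.9,215.4
s [[142.4 183.9]
 [147.8 209.1]
 [150.4 222.6]] vertical would be [[143.  186.7]
 [143.8 190.7]
 [148.8 214.2]
 [151.5 227.2]]
d [[355.6 266.4]
 [349.9 293.9]] vertical would be [[355.4 266. ]
 [354.8 268.9]
 [351.4 285.2]
 [349.6 294.2]]
dome silhouettes (array([ 549.7, -199. ,  262.7]), np.float64(3.882787582012173))
```

```bash
python3 - <<'E'
from meas import *
s=load('scene0');t=load('side0')
a=np.array((198,218.5))/2.5+(80,175)-.3;b=np.array((185,146.5))/2.5+(270,260)-.3
print('recess',onz(s,[a],20),onz(t,[b],20))
# edge-based circle fit: dark rim pixels? project candidate seat circle and report extremes
for c in(s,t):
    th=np.linspace(0,6.28,200);
    for cx,cy in((547.8,-203.5),):
        q=proj(c,np.c_[cx+50*np.cos(th),cy+50*np.sin(th),np.full(200,20)]);o=(80,175) if c is s else (270,260)
        q=(q-o+.3)*2.5;print(q.min(0),q.max(0))
E
```

```text
recess [[ 549.  -204.9   20. ]] [[ 543.8 -205.    20. ]]
[144.3 184.6] [252.8 252.7]
[135.9 100.3] [238.6 189. ]
```

Both views agree: the finial is upright (axis within about 1°) at (547.8,-205.2), and the recess centre is about (547.3,-204.2). Lowering now.

```bash
python3 - <<'E'
from p import *
g,y,a=json.load(open(F))['par']
g=np.array(g)+[-.3,1,-88];traj([(g,y,a,8)],2)
g=g+[0,0,-16];traj([(g,y,a,9)],1)
E
```

```text
10
[[-6.4, -0.0, 3.6], [-15.6, 0.0, 8.8], [-26.5, 0.1, 14.9], [-38.4, 0.1, 21.5], [-50.2, 0.2, 28.2], [-61.2, 0.2, 34.3], [-70.3, 0.3, 39.5], [-76.7, 0.3, 43.1], [-76.7, 0.3, 43.1], [-76.7, 0.3, 43.1]]
[[-0.001, 0.0, -0.001], [-0.001, 0.0, -0.001], [-0.001, 0.0, -0.001], [-0.001, 0.0, -0.001], [-0.001, 0.0, -0.001], [-0.001, 0.0, -0.001], [-0.001, 0.0, -0.001], [-0.001, 0.0, -0.001], [-0.001, 0.0, -0.001], [-0.001, 0.0, -0.001]]
10
[[-1.0, 0.0, 0.6], [-2.5, 0.0, 1.4], [-4.1, 0.0, 2.4], [-6.0, 0.0, 3.4], [-7.9, 0.0, 4.5], [-9.8, 0.0, 5.6], [-11.5, 0.0, 6.6], [-12.9, 0.0, 7.4], [-13.9, 0.0, 8.0], [-13.9, 0.0, 8.0]]
[[0.0, 0.0, 0.0], [0.0, 0.0, 0.0], [0.0, 0.0, 0.0], [0.0, 0.0, 0.0], [0.0, 0.0, 0.0], [0.0, 0.0, 0.0], [0.0, 0.0, 0.0], [0.0, 0.0, 0.0], [0.0, 0.0, 0.0], [0.0, 0.0, 0.0]]
```

{"op": "move_arm", "data": {"fingers": [40, 40, 40, 40, 40, 40, 40, 40, 40, 40], "travel": [[-6.4, 0, 3.6], [-15.6, 0, 8.8], [-26.5, 0.1, 14.9], [-38.4, 0.1, 21.5], [-50.2, 0.2, 28.2], [-61.2, 0.2, 34.3], [-70.3, 0.3, 39.5], [-76.7, 0.3, 43.1], [-76.7, 0.3, 43.1], [-76.7, 0.3, 43.1]], "dr": [[0, 0, 0], [0, 0, 0], [0, 0, 0], [0, 0, 0], [0, 0, 0], [0, 0, 0], [0, 0, 0], [0, 0, 0], [0, 0, 0], [0, 0, 0]]}}

```text
clock: 12.1
position: [547.4, -72.4, 203.0]
ee_rot: [-0.611, 0.613, -0.354, -0.354]
contact_force: [1.0, -0.2, -3.0]
gripper_width: 51.0
grasp_force: 63.4
```

{"op": "move_arm", "data": {"fingers": [40, 40, 40, 40, 40, 40], "travel": [[-1.5, 0, 0.9], [-3.5, 0, 2], [-5.5, 0, 3.2], [-7, 0, 4], [-8, 0, 4.6], [-8, 0, 4.6]], "dr": [[0, 0, 0], [0, 0, 0], [0, 0, 0], [0, 0, 0], [0, 0, 0], [0, 0, 0]]}}

```text
clock: 12.7
position: [547.2, -72.4, 193.6]
ee_rot: [-0.611, 0.613, -0.353, -0.354]
contact_force: [-0.6, 0.9, -3.1]
gripper_width: 50.2
grasp_force: 63.4
```

```bash
python3 - <<'E'
from meas import *
resync();st();cap('scene','s6');cap('side','d6')
s=load('s6');d=load('d6');u=proj(s,[547,-204,30])[0].astype(int);v=proj(d,[547,-204,30])[0].astype(int)
def cr(f,c,w,h):
    x,y=max(0,c[0]-w//2),max(0,c[1]-h//2);print(f,x,y);return cv2.resize(cv2.imread(f'pics/{f}.png')[y:y+h,x:x+w],(400,480),interpolation=cv2.INTER_CUBIC)
cv2.imwrite('pics/m6.png',np.hstack([cr('s6',(u[0],u[1]-20),100,120),cr('d6',(v[0],v[1]-20),100,120)]))
E
```

```text
grip [ 546.9 -204.2  117.7] yaw -90.1 tilt -60.1 rollerr [-0. -0. -0.]
t12.70 pos [547.2 -72.4 193.6] err [0. 0. 0.] rot err [0. 0. 0.] F [-0.6  0.9 -3.1] T [ 2.6 -0.1 -0. ] w 50.2 g 63.4 j [ 0.1  0.6 -0.8  1.3 -1.1 -1.3]
s6 108 178
d6 294 235
```

View pics/m6.png

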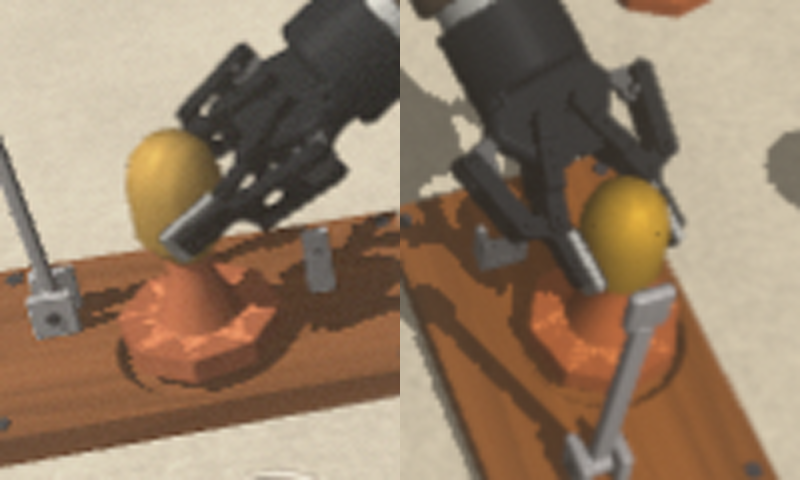

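The foot hovers just above the recess, concentric in both views (scene foot 120–275 over a rim starting at 118). Lowering gently with force checks.

{"op": "move_arm", "data": {"fingers": [40, 40, 40, 40, 40, 40], "travel": [[-1.7, 0, 1], [-3.5, 0, 2], [-5.2, 0, 3], [-6.5, 0, 3.8], [-7.4, 0, 4.3], [-7.4, 0, 4.3]], "dr": [[0, 0, 0], [0, 0, 0], [0, 0, 0], [0, 0, 0], [0, 0, 0], [0, 0, 0]]}}

```text
clock: 13.4
position: [547.2, -72.5, 185.0]
ee_rot: [-0.611, 0.613, -0.353, -0.354]
contact_force: [-0.7, 0.2, -4.3]
gripper_width: 50.8
grasp_force: 63.4
```

{"op": "move_arm", "data": {"fingers": [40, 40], "travel": [[-0.9, 0, 0.5], [-0.9, 0, 0.5]], "dr": [[0, 0, 0], [0, 0, 0]]}}

```text
clock: 13.6
position: [547.2, -72.4, 184.1]
ee_rot: [-0.611, 0.613, -0.353, -0.354]
contact_force: [0.6, 0.2, -3.5]
gripper_width: 50.5
grasp_force: 63.4
```

{"op": "move_arm", "data": {"fingers": [40, 40], "travel": [[-0.9, 0, 0.5], [-0.9, 0, 0.5]], "dr": [[0, 0, 0], [0, 0, 0]]}}

```text
clock: 13.8
position: [547.2, -72.4, 183.1]
ee_rot: [-0.611, 0.613, -0.353, -0.354]
contact_force: [-1.0, -0.1, -4.1]
gripper_width: 50.3
grasp_force: 63.4
```

{"op": "move_arm", "data": {"fingers": [40, 40], "travel": [[-0.9, 0, 0.5], [-0.9, 0, 0.5]], "dr": [[0, 0, 0], [0, 0, 0]]}}

```text
clock: 14.0
position: [547.3, -72.4, 182.2]
ee_rot: [-0.611, 0.613, -0.354, -0.354]
contact_force: [-1.0, 0.6, -3.0]
gripper_width: 50.6
grasp_force: 63.4
```

{"op": "move_arm", "data": {"fingers": [40, 40], "travel": [[-0.9, 0, 0.5], [-0.9, 0, 0.5]], "dr": [[0, 0, 0], [0, 0, 0]]}}

```text
clock: 14.2
position: [547.2, -72.5, 181.8]
ee_rot: [-0.611, 0.613, -0.354, -0.355]
contact_force: [-2.2, 1.4, 1.9]
gripper_width: 50.7
grasp_force: 63.5
```

The foot has seated (force rose by about 5 N at floor height). Release and retreat.

{"op": "move_arm", "data": {"fingers": [55, 65, 75, 85, 85, 85, 85], "travel": [[0, 0, 0], [0, 0, 0], [0, 0, 0], [0, 0, 0], [0, 0, 0], [0, 0, 0], [0, 0, 0]], "dr": [[0, 0, 0], [0, 0, 0], [0, 0, 0], [0, 0, 0], [0, 0, 0], [0, 0, 0], [0, 0, 0]]}}

```text
clock: 14.9
position: [547.2, -72.4, 181.1]
ee_rot: [-0.611, 0.613, -0.354, -0.354]
contact_force: [0.9, -0.6, 0.5]
gripper_width: 84.8
grasp_force: 0.0
```

{"op": "move_arm", "data": {"fingers": [85, 85, 85, 85, 85, 85, 85, 85], "travel": [[0, 0, -10], [0, 0, -25], [0, 0, -45], [0, 0, -65], [0, 0, -85], [0, 0, -105], [0, 0, -110], [0, 0, -110]], "dr": [[0, 0, 0], [0, 0, 0], [0, 0, 0], [0, 0, 0], [0, 0, 0], [0, 0, 0], [0, 0, 0], [0, 0, 0]]}}

```text
clock: 15.7
position: [547.5, 23.9, 236.4]
ee_rot: [-0.612, 0.613, -0.354, -0.353]
contact_force: [1.1, -0.6, -0.2]
gripper_width: 85.0
grasp_force: 0.0
```

```bash
python3 - <<'E'
from meas import *
resync();st();cap('scene','s7');cap('side','d7')
def cr(f,x,y):
    return cv2.resize(cv2.imread(f'pics/{f}.png')[y:y+180,x:x+120],(400,600),interpolation=cv2.INTER_CUBIC)
cv2.imwrite('pics/m7.png',np.hstack([cr('s7',85,130),cr('d7',285,210)]))
E
```

```text
grip [ 547.5 -107.7  160.5] yaw -90.0 tilt -60.0 rollerr [ 0. -0.  0.]
t15.70 pos [547.5  23.9 236.4] err [0. 0. 0.] rot err [0. 0. 0.] F [ 1.1 -0.6 -0.2] T [ 1.7  0.  -0. ] w 85.0 g 0.0 j [ 0.4  0.5 -0.7  1.  -1.2 -1.2]
```

View pics/m7.png

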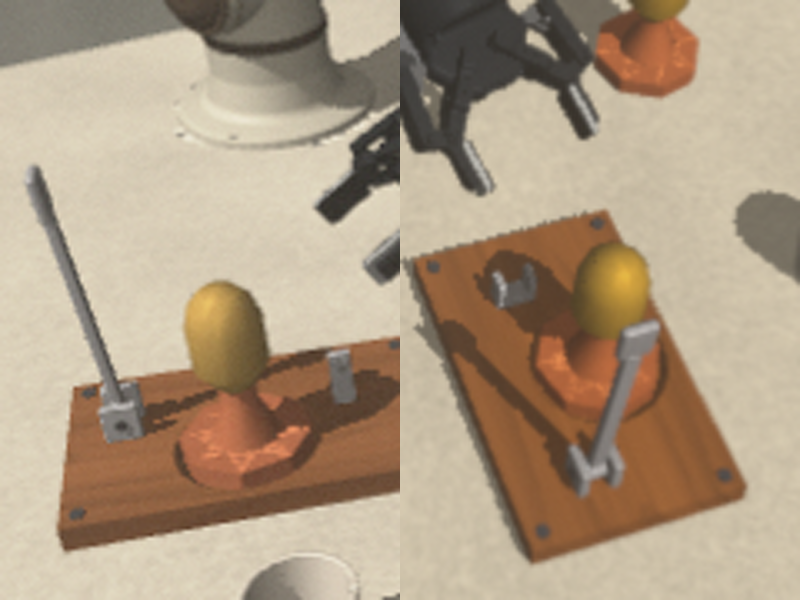

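The finial stands upright in the recess: scene crop shows foot (180–310, 400–485) down inside the rim, gripper clear. Next I'll measure the hasp and plan the push.

```bash
cat > hasp.py <<'E'
from kin2 import *
ex=np.array([np.cos(np.radians(-16.4)),np.sin(np.radians(-16.4)),0]);ey=np.array([-ex[1],ex[0],0])
C=np.array([547.3,-204.2,0])-20*ex
S=lambda x,y,z:C+x*ex+y*ey+[0,0,z]
inv=lambda p:np.array([(p-C)@ex,(p-C)@ey,p[2]])
E
python3 - <<'E'
from hasp import *
np.set_printoptions(precision=2,suppress=True)
s=load('s7');d=load('d7')
a=lambda x,y:np.array((x,y))/(10/3)+(85,130)-.35
b=lambda x,y:np.array((x-400,y))/(10/3)+(285,210)-.35
for n,u,v in(('paddle',a(39,192),b(638,341)),('end',a(34,169),b(643,322)),('hinge',a(121,410),b(597,465))):
    p,e=tri(s,u,d,v);q=inv(p);print(n,p,e,'stand',q,'theta',np.arctan2(q[2]-34,q[1]+85),'r',np.hypot(q[2]-34,q[1]+85))
q0=arm.read_state()['joints']
for yaw in(73.6,-106.4):
    Rt=toolrot(yaw,0);
    for P in(S(-22,-190,260),S(-22,-190,200),S(-22,0,205),S(-22,97,38)):
        for q in(q0,[-.2,.4,-.3,0,-1.2,1.5],[-.2,.4,-.3,0,-1.2,-1.5]):
            c,q=ik(P+[0,0,173],Rt,None,q);print(yaw,P.round(0),c<.01,q)
E
```

```text
paddle [ 479.95 -288.24  215.71] 1.6601490653687796 stand [-20.88 -99.64 215.71] theta 1.6511728428936605 r 182.30234028487294
end [ 481.75 -287.39  233.4 ] 1.2634101948026606 stand [-19.39 -98.31 233.4 ] theta 1.6374358122858164 r 199.846761276668
hinge [ 485.39 -274.49   34.5 ] 0.3939094305017369 stand [-19.55 -84.91  34.5 ] theta 1.3867564904279126 r 0.5097308632619352
73.6 [ 453. -375.  260.] False [-0.38  0.29 -0.09  0.07 -1.18  3.1 ]
73.6 [ 453. -375.  260.] False [-0.38  0.29 -0.09  0.07 -1.18  3.1 ]
73.6 [ 453. -375.  260.] True [-0.42  0.31 -0.04 -0.   -1.23 -3.01]
73.6 [ 453. -375.  200.] False [-0.38  0.34 -0.19  0.09 -1.04  3.1 ]
73.6 [ 453. -375.  200.] False [-0.38  0.34 -0.19  0.09 -1.04  3.1 ]
73.6 [ 453. -375.  200.] True [-0.42  0.35 -0.13 -0.   -1.09 -3.01]
73.6 [ 507. -192.  205.] True [-0.06  0.27 -0.24  0.   -1.07  2.92]
73.6 [ 507. -192.  205.] True [-0.06  0.27 -0.24  0.   -1.07  2.92]
73.6 [ 507. -192.  205.] False [-0.12  0.28 -0.18 -0.12 -1.1  -3.1 ]
73.6 [534. -99.  38.] True [ 0.12  0.47 -0.43  0.   -0.67  2.74]
73.6 [534. -99.  38.] True [ 0.12  0.47 -0.
[... 218 characters left out ...]
23  0.13]
-106.4 [ 453. -375.  260.] True [-0.42  0.31 -0.04  0.   -1.23  0.13]
-106.4 [ 453. -375.  200.] True [-0.42  0.35 -0.13 -0.   -1.09  0.13]
-106.4 [ 453. -375.  200.] True [-0.42  0.35 -0.13 -0.   -1.09  0.13]
-106.4 [ 453. -375.  200.] True [-0.42  0.35 -0.13  0.   -1.09  0.13]
-106.4 [ 507. -192.  205.] True [-0.06  0.27 -0.24 -0.   -1.07 -0.22]
-106.4 [ 507. -192.  205.] True [-0.06  0.27 -0.24  0.   -1.07 -0.22]
-106.4 [ 507. -192.  205.] True [-0.06  0.27 -0.24  0.   -1.07 -0.22]
-106.4 [534. -99.  38.] True [ 0.12  0.47 -0.43 -0.   -0.67 -0.4 ]
-106.4 [534. -99.  38.] True [ 0.12  0.47 -0.43 -0.   -0.67 -0.4 ]
-106.4 [534. -99.  38.] True [ 0.12  0.47 -0.43  0.   -0.67 -0.4 ]
```

```bash
cat >> hasp.py <<'E'
import p as pm
pm.G=173.
YAW,A=-106.4,-15.
def tip(th,r):
    th=np.radians(th);E=S(-22,-85+r*np.cos(th)-4*np.sin(th),34+r*np.sin(th)+4*np.cos(th))
    return E+11*toolrot(YAW,A).apply([1,0,0])
E
python3 - <<'E'
from hasp import *
np.set_printoptions(precision=2,suppress=True)
resync()
q=arm.read_state()['joints']
for P,y,a in((S(0,60,290),-98,-35),(S(-22,-60,290),-106.4,-15),(S(-22,-150,290),-106.4,-15),(S(-22,-150,200),YAW,A),(tip(75,172),YAW,A),(tip(40,180),YAW,A),(tip(0,190),YAW,A)):
    Rt=toolrot(y,a);c,q=ik(P-173*Rt.apply([0,0,1]),Rt,None,q);print(P,inv(P),c<.01,q)
traj([(S(0,60,290),-98,-35,9)],1)
traj([(S(-22,-150,290),-106.4,-15,9)],1)
traj([(S(-22,-150,200),YAW,A,5)],2)
E
```

```text
grip [ 546.6 -127.3  149.3] yaw -90.2 tilt -60.1 rollerr [-0. -0. -0.]
[ 545.05 -140.99  290.  ] [  0.  60. 290.] True [ 0.29  0.28 -0.32  0.57 -1.29 -0.68]
[ 490.07 -249.9   290.  ] [-22. -60. 290.] True [-0.04  0.21 -0.22  0.27 -1.22 -0.35]
[ 464.66 -336.24  290.  ] [ -22. -150.  290.] True [-0.21  0.23 -0.2   0.28 -1.18 -0.19]
[ 464.66 -336.24  200.  ] [ -22. -150.  200.] True [-0.22  0.3  -0.35  0.32 -0.97 -0.26]
[ 491.49 -245.08  204.02] [-22.   -54.97 204.02] True [-0.03  0.27 -0.37  0.3  -1.02 -0.42]
[ 518.22 -154.26  155.61] [-22.    39.69 155.61] True [ 0.14  0.33 -0.42  0.29 -0.95 -0.61]
[ 533.65 -101.81   40.85] [-22.    94.37  40.85] True [ 0.22  0.49 -0.53  0.35 -0.71 -0.8 ]
10
[[14.9, -1.3, -4.1], [35.6, -3.1, -9.6], [60.6, -5.0, -15.7], [88.0, -7.0, -21.9], [116.1, -8.7, -27.6], [143.3, -10.0, -32.5], [167.8, -11.0, -36.4], [188.1, -11.6, -39.3], [202.5, -11.8, -41.3], [202.5, -11.8, -41.3]]
[[-0.008, -0.032, 0.006], [-0.02, -0.076, 0.013], [-0.033, -0.13, 0.023], [-0.048, -0.188, 0.035], [-0.062, -0.249, 0.048], [-0.075, -0.308, 0.061], [-0.086, -0.361, 0.074], [-0.095, -0.405, 0.085], [-0.101, -0.437, 0.094], [-0.101, -0.437, 0.094]]
10
[[16.6, 2.7, 8.6], [39.7, 6.8, 20.8], [67.6, 11.8, 35.8], [98.2, 17.7, 52.6], [129.8, 24.0, 70.3], [160.3, 30.5, 87.9], [187.9, 36.6, 104.2], [210.8, 41.9, 118.0], [227.1, 45.8, 128.0], [227.1, 45.8, 128.0]]
[[-0.006, -0.025, 0.008], [-0.014, -0.061, 0.021], [-0.023, -0.103, 0.037], [-0.033, -0.15, 0.054], [-0.041, -0.198, 0.073], [-0.049, -0.245, 0.091], [-0.055, -0.288, 0.108], [-0.06, -0.323, 0.123], [-0.063, -0.348, 0.133], [-0.063, -0.348, 0.133]]
7
[[-3.5, 0.0, 13.2], [-8.7, -0.0, 32.7], [-14.5, -0.0, 54.2], [-19.7, -0.0, 73.7], [-23.3, -0.0, 86.9], [-23.3, -0.0, 86.9], [-23.3, -0.0, 86.9]]
[[0.0, -0.0, 0.0], [0.0, -0.0, 0.0], [0.0, -0.0, 0.0], [0.0, -0.0, 0.0], [0.0, -0.0, 0.0], [0.0, -0.0, 0.0], [0.0, -0.0, 0.0]]
```

{"op": "move_arm", "data": {"fingers": [60, 40, 20, 0, 0, 0, 0, 0, 0, 0], "travel": [[14.9, -1.3, -4.1], [35.6, -3.1, -9.6], [60.6, -5.0, -15.7], [88.0, -7.0, -21.9], [116.1, -8.7, -27.6], [143.3, -10.0, -32.5], [167.8, -11.0, -36.4], [188.1, -11.6, -39.3], [202.5, -11.8, -41.3], [202.5, -11.8, -41.3]], "dr": [[-0.008, -0.032, 0.006], [-0.02, -0.076, 0.013], [-0.033, -0.13, 0.023], [-0.048, -0.188, 0.035], [-0.062, -0.249, 0.048], [-0.075, -0.308, 0.061], [-0.086, -0.361, 0.074], [-0.095, -0.405, 0.085], [-0.101, -0.437, 0.094], [-0.101, -0.437, 0.094]]}}

```text
clock: 16.8
position: [558.9, -43.9, 433.7]
ee_rot: [-0.624, 0.721, -0.198, -0.225]
contact_force: [0.2, -0.2, 0.5]
gripper_width: -0.0
grasp_force: 0.0
```

{"op": "move_arm", "data": {"fingers": [0, 0, 0, 0, 0, 0, 0, 0, 0, 0], "travel": [[16.6, 2.7, 8.6], [39.7, 6.8, 20.8], [67.6, 11.8, 35.8], [98.2, 17.7, 52.6], [129.8, 24.0, 70.3], [160.3, 30.5, 87.9], [187.9, 36.6, 104.2], [210.8, 41.9, 118.0], [227.1, 45.8, 128.0], [227.1, 45.8, 128.0]], "dr": [[-0.006, -0.025, 0.008], [-0.014, -0.061, 0.021], [-0.023, -0.103, 0.037], [-0.033, -0.15, 0.054], [-0.041, -0.198, 0.073], [-0.049, -0.245, 0.091], [-0.055, -0.288, 0.108], [-0.06, -0.323, 0.123], [-0.063, -0.348, 0.133], [-0.063, -0.348, 0.133]]}}

```text
clock: 17.8
position: [476.4, -295.0, 455.7]
ee_rot: [-0.592, 0.795, -0.077, -0.106]
contact_force: [-0.3, 0.2, -1.3]
gripper_width: -0.0
grasp_force: 0.0
```

```bash
python3 - <<'E'
from hasp import *
st();resync()
traj([(S(-22,-150,200),YAW,A,5)],2)
traj([(tip(75,172),YAW,A,9)],1)
# phase B
p0=cmd()[0];R0=cmd()[1]
T=np.linspace(75,3,19)[1:]
w=[(tip(t,172+18*(75-t)/75),YAW,A,1) for t in T]
traj(w[:9],1);traj(w[9:],1)
E
```

```text
t17.80 pos [ 476.4 -295.   455.7] err [-0.9 -1.8 88.6] rot err [-0.003 -0.     0.004] F [-0.3  0.2 -1.3] T [ 0.48 -0.15  0.03] w -0.0 g 0.0 j [-0.22  0.23 -0.2   0.28 -1.18 -0.19]
grip [ 463.1 -337.8  288.6] yaw -106.6 tilt -15.0 rollerr [-0.003 -0.    -0.001]
7
[[-3.8, 0.3, 12.9], [-9.3, 0.1, 32.0], [-15.5, -0.2, 53.1], [-21.1, -0.5, 72.1], [-24.8, -0.6, 85.1], [-24.8, -0.6, 85.1], [-24.8, -0.6, 85.1]]
[[0.003, -0.0, 0.0], [0.003, -0.0, -0.001], [0.003, -0.0, -0.002], [0.004, -0.0, -0.003], [0.004, -0.0, -0.003], [0.004, -0.0, -0.003], [0.004, -0.0, -0.003]]
10
[[-6.6, -0.0, -2.1], [-15.8, -0.0, -5.0], [-26.9, -0.0, -8.5], [-39.1, -0.0, -12.3], [-51.7, -0.0, -16.3], [-63.9, -0.0, -20.1], [-75.0, 0.0, -23.6], [-84.2, 0.0, -26.5], [-90.8, 0.0, -28.5], [-90.8, 0.0, -28.5]]
[[-0.0, -0.0, -0.0], [-0.0, -0.0, -0.0], [-0.0, -0.0, -0.0], [-0.0, -0.0, -0.0], [-0.0, -0.0, -0.0], [-0.0, -0.0, -0.0], [-0.0, -0.0, -0.0], [-0.0, -0.0, -0.0], [-0.0, -0.0, -0.0], [-0.0, -0.0, -0.0]]
10
[[-12.0, 0.0, -0.9], [-24.2, 0.0, -0.8], [-36.4, 0.0, 0.1], [-48.6, 0.0, 1.8], [-60.7, 0.0, 4.5], [-72.6, 0.0, 7.9], [-84.3, 0.0, 12.3], [-95.8, 0.0, 17.5], [-106.9, 0.1, 23.5], [-106.9, 0.1, 23.5]]
[[-0.0, -0.0, -0.0], [-0.0, -0.0, -0.0], [-0.0, -0.0, -0.0], [-0.0, -0.0, -0.0], [-0.0, -0.0, -0.0], [-0.0, -0.0, -0.0], [-0.0, -0.0, -0.0], [-0.0, -0.0, -0.0], [-0.0, -0.0, -0.0], [-0.0, -0.0, -0.0]]
10
[[-10.7, -0.0, 6.8], [-21.0, -0.0, 14.3], [-30.8, -0.0, 22.7], [-40.0, -0.0, 31.7], [-48.6, -0.0, 41.4], [-56.5, -0.0, 51.8], [-63.7, -0.0, 62.7], [-70.2, -0.0, 74.2], [-75.9, 0.0, 86.1], [-75.9, 0.0, 86.1]]
[[-0.0, -0.0, -0.0], [-0.0, -0.0, -0.0], [-0.0, -0.0, -0.0], [-0.0, -0.0, -0.0], [-0.0, -0.0, -0.0], [-0.0, -0.0, -0.0], [-0.0, -0.0, -0.0], [-0.0, -0.0, -0.0], [-0.0, -0.0, -0.0], [-0.0, -0.0, -0.0]]
```

{"op": "move_arm", "data": {"fingers": [0, 0, 0, 0, 0, 0, 0], "travel": [[-3.8, 0.3, 12.9], [-9.3, 0.1, 32.0], [-15.5, -0.2, 53.1], [-21.1, -0.5, 72.1], [-24.8, -0.6, 85.1], [-24.8, -0.6, 85.1], [-24.8, -0.6, 85.1]], "dr": [[0.003, 0, 0], [0.003, 0, -0.001], [0.003, 0, -0.002], [0.004, 0, -0.003], [0.004, 0, -0.003], [0.004, 0, -0.003], [0.004, 0, -0.003]]}}

```text
clock: 18.5
position: [478.9, -290.9, 368.2]
ee_rot: [-0.596, 0.792, -0.079, -0.104]
contact_force: [-0.5, -1.1, 0.5]
gripper_width: -0.3
grasp_force: 0.0
```

{"op": "move_arm", "data": {"fingers": [0, 0, 0, 0, 0, 0, 0, 0, 0, 0], "travel": [[-6.6, 0, -2.1], [-15.8, 0, -5.0], [-26.9, 0, -8.5], [-39.1, 0, -12.3], [-51.7, 0, -16.3], [-63.9, 0, -20.1], [-75.0, 0, -23.6], [-84.2, 0, -26.5], [-90.8, 0, -28.5], [-90.8, 0, -28.5]], "dr": [[0, 0, 0], [0, 0, 0], [0, 0, 0], [0, 0, 0], [0, 0, 0], [0, 0, 0], [0, 0, 0], [0, 0, 0], [0, 0, 0], [0, 0, 0]]}}

```text
clock: 19.5
position: [505.6, -199.1, 372.8]
ee_rot: [-0.596, 0.792, -0.08, -0.103]
contact_force: [0.0, -0.2, 0.0]
gripper_width: -0.1
grasp_force: 0.0
```

{"op": "move_arm", "data": {"fingers": [0, 0, 0, 0, 0, 0, 0, 0, 0, 0], "travel": [[-12.0, 0, -0.9], [-24.2, 0, -0.8], [-36.4, 0, 0.1], [-48.6, 0, 1.8], [-60.7, 0, 4.5], [-72.6, 0, 7.9], [-84.3, 0, 12.3], [-95.8, 0, 17.5], [-106.9, 0, 23.5], [-106.9, 0, 23.5]], "dr": [[0, 0, 0], [0, 0, 0], [0, 0, 0], [0, 0, 0], [0, 0, 0], [0, 0, 0], [0, 0, 0], [0, 0, 0], [0, 0, 0], [0, 0, 0]]}}

```text
clock: 20.5
position: [532.5, -105.6, 320.8]
ee_rot: [-0.596, 0.792, -0.079, -0.104]
contact_force: [-0.6, 0.5, -0.1]
gripper_width: 0.0
grasp_force: 0.0
```

```bash
python3 - <<'E'
from hasp import *
s=arm.read_state();p=s['position'];z=R.from_quat(s['ee_rot']).apply([0,0,1]);print('tip stand',inv(p+173*z).round(1),'want',inv(tip(39,172+18*36/75)).round(1),s['contact_force'].round(1),s['wrist_torque'].round(2))
# is the hasp following? steel-coloured pixels along the expected bar in both views
cap('scene','s8');cap('side','d8')
for f in('s8','d8'):
    c=load(f)
    for th in(39,60,90,94):
        t=np.radians(th);q=[S(-20,-85+r*np.cos(t),34+r*np.sin(t)) for r in(60,90,120,140)]
        u=proj(c,q).round().astype(int);print(f,th,[c['im'][y,x].tolist() for x,y in u])
E
```

```text
tip stand [-21.5  45.6 153.8] want [-22.   42.2 153.6] [-0.6  0.5 -0.1] [ 0.45 -0.13 -0.01]
s8 39 [[189, 184, 180], [187, 148, 82], [137, 111, 65], [194, 188, 185]]
s8 60 [[214, 203, 182], [219, 208, 185], [211, 203, 180], [211, 201, 178]]
s8 90 [[216, 205, 182], [215, 203, 182], [218, 208, 184], [217, 205, 183]]
s8 94 [[215, 204, 182], [216, 206, 182], [211, 201, 179], [214, 203, 180]]
d8 39 [[209, 203, 199], [213, 206, 204], [215, 209, 205], [216, 212, 207]]
d8 60 [[180, 114, 84], [112, 71, 49], [87, 70, 41], [98, 73, 45]]
d8 90 [[128, 81, 50], [216, 127, 75], [191, 109, 65], [176, 102, 63]]
d8 94 [[152, 96, 56], [171, 98, 60], [181, 105, 64], [202, 119, 71]]
```

The hasp is following the fingertip (steel pixels along the 39° line in both views). Continuing down.

{"op": "move_arm", "data": {"fingers": [0, 0, 0, 0, 0, 0, 0, 0, 0, 0], "travel": [[-10.7, 0, 6.8], [-21.0, 0, 14.3], [-30.8, 0, 22.7], [-40.0, 0, 31.7], [-48.6, 0, 41.4], [-56.5, 0, 51.8], [-63.7, 0, 62.7], [-70.2, 0, 74.2], [-75.9, 0, 86.1], [-75.9, 0, 86.1]], "dr": [[0, 0, 0], [0, 0, 0], [0, 0, 0], [0, 0, 0], [0, 0, 0], [0, 0, 0], [0, 0, 0], [0, 0, 0], [0, 0, 0], [0, 0, 0]]}}

```text
clock: 21.6
position: [546.3, -57.6, 217.4]
ee_rot: [-0.596, 0.792, -0.079, -0.105]
contact_force: [-0.4, 0.2, -0.0]
gripper_width: 0.0
grasp_force: 0.0
```

```bash
cat > tipchk.py <<'E'
from hasp import *
s=arm.read_state();p=s['position'];r=R.from_quat(s['ee_rot']);t=p+173*r.apply([0,0,1]);e=t-11*r.apply([1,0,0])
print('t',s['clock'],'tip',inv(t).round(1),'edge',inv(e).round(1),'final edge should be z 38 y~105','F',s['contact_force'].round(1))
resync();g=json.load(open(F))['par'];traj([(np.array(g[0])+[0,0,-5],g[1],g[2],1)],0)
E
python3 tipchk.py
```

```text
t 21.6 tip [-22.1  95.3  50.3] edge [-22.2 105.9  47.5] final edge should be z 38 y~105 F [-0.4  0.2 -0. ]
grip [ 533.8 -100.9   50.3] yaw -106.1 tilt -15.1 rollerr [-0. -0. -0.]
1
[[-1.3, 0.0, 4.8]]
[[0.0, 0.0, 0.0]]
```

Step down by about 2 mm at a time, watching force.

{"op": "move_arm", "data": {"fingers": [0, 0, 0, 0], "travel": [[-0.7, 0, 2.4], [-1.3, 0, 4.8], [-1.8, 0, 6.7], [-1.8, 0, 6.7]], "dr": [[0, 0, 0], [0, 0, 0], [0, 0, 0], [0, 0, 0]]}}

```text
clock: 22.0
position: [547.0, -57.8, 212.8]
ee_rot: [-0.595, 0.793, -0.08, -0.103]
contact_force: [0.6, -0.3, -0.0]
gripper_width: -0.1
grasp_force: 0.0
```

{"op": "move_arm", "data": {"fingers": [0, 0], "travel": [[-0.4, 0, 1.5], [-0.4, 0, 1.5]], "dr": [[0, 0, 0], [0, 0, 0]]}}

```text
clock: 22.2
position: [547.0, -57.8, 211.1]
ee_rot: [-0.595, 0.793, -0.08, -0.103]
contact_force: [0.1, -1.0, -0.5]
gripper_width: 0.0
grasp_force: 0.1
```

{"op": "move_arm", "data": {"fingers": [0, 0], "travel": [[-0.3, 0, 1], [-0.3, 0, 1]], "dr": [[0, 0, 0], [0, 0, 0]]}}

```text
clock: 22.4
position: [547.0, -57.7, 210.0]
ee_rot: [-0.596, 0.793, -0.08, -0.103]
contact_force: [0.4, 0.0, 0.5]
gripper_width: 0.1
grasp_force: 0.1
```

{"op": "move_arm", "data": {"fingers": [0, 0], "travel": [[-0.3, 0, 1], [-0.3, 0, 1]], "dr": [[0, 0, 0], [0, 0, 0]]}}

```text
clock: 22.6
position: [547.0, -57.7, 208.9]
ee_rot: [-0.595, 0.793, -0.08, -0.103]
contact_force: [0.0, -0.1, -0.2]
gripper_width: 0.1
grasp_force: 0.1
```

```bash
python3 tipchk.py
```

```text
t 22.6 tip [-20.9  95.7  41.8] edge [-20.9 106.3  39. ] final edge should be z 38 y~105 F [ 0.  -0.1 -0.2]
grip [ 535.1 -100.8   41.8] yaw -106.1 tilt -15.0 rollerr [ 0.003 -0.     0.001]
1
[[-1.3, -0.6, 4.8]]
[[-0.003, 0.0, -0.001]]
```

{"op": "move_arm", "data": {"fingers": [0, 0], "travel": [[-0.3, 0, 1], [-0.3, 0, 1]], "dr": [[0, 0, 0], [0, 0, 0]]}}

```text
clock: 22.8
position: [547.0, -57.6, 207.8]
ee_rot: [-0.596, 0.793, -0.08, -0.103]
contact_force: [-0.2, 0.4, 0.6]
gripper_width: -0.0
grasp_force: 0.0
```

{"op": "move_arm", "data": {"fingers": [0, 0], "travel": [[-0.3, 0, 1], [-0.3, 0, 1]], "dr": [[0, 0, 0], [0, 0, 0]]}}

```text
clock: 23.0
position: [547.0, -57.6, 207.4]
ee_rot: [-0.596, 0.793, -0.08, -0.103]
contact_force: [-0.5, 0.3, 4.1]
gripper_width: 0.1
grasp_force: 2.0
```

{"op": "move_arm", "data": {"fingers": [0, 0], "travel": [[-0.3, 0, 1], [-0.3, 0, 1]], "dr": [[0, 0, 0], [0, 0, 0]]}}

```text
clock: 23.2
position: [547.1, -57.5, 207.1]
ee_rot: [-0.596, 0.793, -0.08, -0.104]
contact_force: [-2.7, 0.9, 10.3]
gripper_width: 0.0
grasp_force: 4.7
```

```bash
python3 - <<'E'
from hasp import *
cap('scene','s9');cap('side','d9')
exec(open('tipchk.py').read())
for f in('s9','d9'):
    c=load(f)
    for z in(38,42,46,50,56):
        u=proj(c,[S(-20,-85+r,34+(z-34)*r/183-0) for r in(100,140,170,196)]).round(1);x=u.round().astype(int)
        print(f,z,u.tolist(),[c['im'][b,a].tolist() for a,b in x])
E
```

```text
t 23.3 tip [-20.7  95.8  40.1] edge [-20.8 106.4  37.2] final edge should be z 38 y~105 F [-3.2  1.5  9.5]
grip [ 535.3 -100.8   40.1] yaw -106.1 tilt -15.0 rollerr [ 0.004 -0.     0.001]
1
[[-1.3, -0.7, 4.8]]
[[-0.004, 0.0, -0.001]]
s9 38 [[163.8, 245.2], [180.4, 242.2], [192.8, 240.1], [203.3, 238.2]] [[173, 169, 165], [94, 90, 85], [94, 90, 87], [100, 98, 92]]
s9 42 [[163.6, 244.5], [180.3, 241.2], [192.6, 238.8], [203.1, 236.8]] [[166, 149, 135], [107, 82, 65], [95, 89, 85], [96, 94, 90]]
s9 46 [[163.5, 243.7], [180.1, 240.2], [192.4, 237.6], [203.0, 235.4]] [[166, 149, 135], [138, 95, 65], [135, 101, 78], [105, 90, 82]]
s9 50 [[163.4, 243.0], [179.9, 239.2], [192.2, 236.4], [202.8, 234.0]] [[143, 98, 71], [141, 95, 62], [151, 102, 71], [96, 87, 81]]
s9 56 [[163.2, 242.0], [179.7, 237.7], [192.0, 234.6], [202.5, 231.9]] [[132, 91, 61], [149, 99, 69], [149, 101, 67], [60, 57, 52]]
d9 38 [[327.6, 312.9], [321.7, 299.4], [317.5, 289.7], [313.9, 281.5]] [[161, 155, 152], [93, 89, 84], [92, 88, 84], [104, 101, 95]]
d9 42 [[327.7, 312.5], [321.8, 298.7], [317.6, 288.8], [314.0, 280.5]] [[161, 151, 145], [93, 89, 84], [92, 88, 84], [117, 113, 108]]
d9 46 [[327.8, 312.0], [321.9, 298.1], [317.7, 288.0], [314.1, 279.5]] [[161, 151, 145], [95, 90, 86], [92, 88, 84], [117, 113, 108]]
d9 50 [[327.9, 311.5], [322.0, 297.3], [317.8, 287.1], [314.2, 278.5]] [[161, 151, 145], [88, 83, 79], [98, 95, 90], [111, 108, 102]]
d9 56 [[328.0, 310.7], [322.1, 296.3], [317.9, 285.8], [314.3, 276.9]] [[157, 142, 135], [72, 66, 61], [138, 135, 128], [80, 78, 73]]
```

The hard stop is at the closed height (tip edge z = 37, 10 N against hinge friction of about 1.4 N), and the bar's pixels match the closed line. Retreat and check.

{"op": "move_arm", "data": {"fingers": [0, 0, 0, 0, 0, 0, 0, 0, 0], "travel": [[0, 0, -8], [0, 0, -25], [0, 0, -50], [0, 0, -80], [0, 0, -110], [0, 0, -140], [0, 0, -160], [0, 0, -160], [0, 0, -160]], "dr": [[0, 0, 0], [0, 0, 0], [0, 0, 0], [0, 0, 0], [0, 0, 0], [0, 0, 0], [0, 0, 0], [0, 0, 0], [0, 0, 0]]}}

```text
clock: 24.2
position: [557.7, -17.6, 360.1]
ee_rot: [-0.595, 0.793, -0.079, -0.103]
contact_force: [-0.5, -0.9, 0.2]
gripper_width: -0.1
grasp_force: 0.0
```

```bash
python3 - <<'E'
from hasp import *
np.set_printoptions(precision=2,suppress=True)
st();cap('scene','sa');cap('side','da')
seg=[]
for f in('sa','da'):
    c=load(f);im=c['im'].astype(int);sat=im.max(2)-im.min(2)
    m=((sat<28)).astype(np.uint8);poly=proj(c,[S(-36,-70,38),S(-4,-70,38),S(-4,118,38),S(-36,118,38),S(-36,118,60),S(-36,-70,60)]).round().astype(np.int32)
    k=np.zeros(m.shape,np.uint8);cv2.fillConvexPoly(k,cv2.convexHull(poly),1);m&=k
    y,x=np.where(m);print(f,m.sum());u=proj(c,[S(-20,-20,38),S(-20,30,38),S(-20,98,38),S(-20,115,38)])
    print(u.tolist(),[im[b,a].tolist() for a,b in u.round().astype(int)])
    # transverse steel midpoints at bar stations
    for st_ in(20,40,98,104):
        p=proj(c,S(-20,st_,38))[0];col=int(round(p[0]));
        if f=='sa': v=np.where(sat[int(p[1])-12:int(p[1])+12,col]<28)[0]+int(p[1])-12;print(st_,p,'steel rows',v.tolist())
        else: v=np.where(sat[int(p[1]),col-14:col+14]<28)[0]+col-14;print(st_,p,'steel cols',v.tolist())
# bystanders / finial vs first picture
for a,b,box in(('scene0','sa',(255,225,380,345)),('side0','da',(340,160,440,305))):
    A=load(a)['im'].astype(int);B=load(b)['im'].astype(int);x0,y0,x1,y1=box
    print('changed px',(np.abs(A-B).max(2)[y0:y1,x0:x1]>60).sum())
E
```

```text
t24.20 pos [557.7 -17.6 360.1] err [  9.9  40.1 158. ] rot err [ 0. -0.  0.] F [-0.5 -0.9  0.2] T [ 0.47 -0.12 -0.  ] w -0.1 g 0.0 j [ 0.3   0.32 -0.3   0.25 -1.1  -0.71]
sa 380
[[148.79141192477616, 246.94504199476813], [169.97309569449112, 243.5772229228829], [198.05696601953727, 239.1151623920809], [204.95349065402462, 238.0199782423097]] [[167, 162, 158], [135, 131, 128], [158, 154, 150], [121, 96, 82]]
20 [165.77 244.24] steel rows [244, 245, 246, 247, 248]
40 [174.15 242.91] steel rows [243, 244, 245, 246, 247]
98 [198.06 239.12] steel rows [238, 239, 240, 241, 242, 243, 244]
104 [200.5  238.73] steel rows [238, 239, 240, 241, 242, 243, 244]
da 499
[[333.09319980714787, 324.65445169639185], [325.43468575327523, 307.48055172820096], [315.65102264955397, 285.5457524151975], [313.3117176204197, 280.3018408579976]] [[155, 150, 146], [111, 105, 101], [113, 108, 104], [196, 184, 160]]
20 [326.93 310.84] steel cols [323, 324, 325, 326, 327]
40 [323.95 304.16] steel cols [320, 321, 322, 323, 324, 325]
98 [315.65 285.55] steel cols [309, 310, 311, 312, 313, 314, 315, 316, 317, 318]
104 [314.82 283.68] steel cols [308, 309, 310, 311, 312, 313, 314, 315, 316, 317]
changed px 24
changed px 109
```

The hasp lies level and closed, with the bar and paddle on the closed line and a constant offset in both views. The arm is clear, so I'm handing in.

```bash
python3 -c "
from bench import arm
print(arm.job_done())"
```

```text
the job is handed in; nothing more can be done
None
```

The finial stands upright and released in the stand's recess, the hasp lies fully down in its catch, and the job was handed in at about 24 s with the arm clear and no bystander touched.

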